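Stand the drying panels up and close the finishing bay

TASK

White furniture panels are drying face down in the finishing bay. Lower the bay's front screen all the way, then tip every panel upright against the back fence, so that it stands on the ledge on its short end and leans flush back on the fence with its gilt medallion facing out. Then lay the drying stick they rested on flat in the stick tray and, last, raise the screen fully; leave the jar, can and brush alone.

Things in the scene. Friction and masses are not known exactly. Their poses are not given: they have to be found in the camera images.
- fence: Slatted wooden fence at the bay's back, 480 mm wide, 156 mm high along its face, leaning back 10 degrees. Origin: middle of the foot line where its face meets the ledge's top. z runs up the leaning face, x through the face to the back (away from the bay), y along the fence. The bay is fixed.
- ledge_front (a point): Middle of the front top edge of the level wooden ledge along the fence's foot: 480 mm long, reaching 50 mm out from the foot line; its top is 30 mm above the bay's level steel floor, which lies 4 mm above the bench. Aluminium cheeks 55 mm high close the bay's ends, 253 mm either side of the middle.
- screen (a joint): Height of the bay's front screen, m: 0 fully down (sunk into its well in the bench), 0.2 fully up. A clear pane 460 mm wide, parallel to the fence, 232 mm in front of the foot line, between two guide posts (24 mm square, 268 mm high, 245 mm either side of the middle). Counterbalanced: it stays where it is left and moves with 4 to 5 N.
- screen_handle (a point): Middle of the screen's handle: a black bar 130 mm long parallel to the fence, 14 mm square, its underside 28 mm above the screen's top rail (14 mm thick), on two stubs 57 mm either side of the middle. With the screen fully down the bar's middle is 53 mm above the bench; it rises with the screen.
- stick_center (a point): Centre of the drying stick, a loose square-edged wooden stick 300 mm long (its y), 22 mm wide (its x), 30 mm high (its z), 110 g. At the start it lies on the bay's floor parallel to the fence, about 125 mm in front of the foot line, under all the panels.
- tray: Stick tray: fixed shallow open plywood tray on the bench beside the bay (either side), 360 mm long (its x), 100 mm wide (its y), walls 5 mm thick and 18 mm high, floor 5 mm thick. Origin: centre of its underside, on the bench.
- size_jar_c (a point): Small amber glass jar with a brass lid, 56 mm across, 75 mm high, loose on the work board; not part of the job. Point at half height.
- lacquer_can_c (a point): Steel can, 68 mm across, 100 mm high, loose on the work board; not part of the job. Point at half height.
- brush_grip (a point): Brush, 170 mm long, lying on the work board; not part of the job. Point on its handle.
- board: Fixed wooden work board 240 x 130 x 12 mm on the bench beside the bay, on the other side from the tray; the jar, can and brush are on it. Origin: centre of its underside.
- panel1_center (a point): White panel 170 mm long (x), 52 wide (y), 18 thick (z), 140 to 220 g. Point: its centre. Starts level, face down, x to the fence, z up (plain back); fence end on the ledge 4 to 14 mm short of the fence, middle on the drying stick, near end overhanging it about 40 mm; neighbours 88 mm apart. Stood up, z points into the fence, x down. None at the start: absent (3 or 4 are there).
- panel1_face (a point): Middle of the gilt medallion (38 mm across, 4 mm proud) on the face of panel1, on the face's surface, 11 mm from the panel's middle along its x.
- panel2_center (a point): Like panel1. None at the start: absent (3 or 4 are there).
- panel2_face (a point): Middle of the gilt medallion (38 mm across, 4 mm proud) on the face of panel2, on the face's surface, 11 mm from the panel's middle along its x.
- panel3_center (a point): Like panel1. None at the start: absent (3 or 4 are there).
- panel3_face (a point): Middle of the gilt medallion (38 mm across, 4 mm proud) on the face of panel3, on the face's surface, 11 mm from the panel's middle along its x.
- panel4_center (a point): Like panel1. None at the start: absent (3 or 4 are there).
- panel4_face (a point): Middle of the gilt medallion (38 mm across, 4 mm proud) on the face of panel4, on the face's surface, 11 mm from the panel's middle along its x.
Things that resemble listed ones, but are neither listed nor needed, are in the scene too. What is shaped like the part that bears panel3_center but blue or red is not meant.

How it is judged:
By the outcome, as a careful person would: the job done as asked, in the order asked, and still so for the second after the job is handed in, with the robot touching nothing.
Of panel1, panel2, panel3, panel4 only 3 to 4 are there at a start; the rules pass over those that are not, and their reading is None.
At some moment in a run one of stick may be knocked a few centimetres aside while the robot is not near it.
Once in a run the grip may slacken for a moment while it holds something.
It also fails if it takes over 210 s, if anything falls off the work surface, if the arm or the gripper's body presses on something with over 40 N, if the wrist force passes 120 N, or if a joint passes its speed limit or range.

ROBOT

A 6-joint arm with a two-finger parallel gripper is mounted at the origin on the work surface. World frame = base frame: x ahead of the robot, y to its left, z up, the work surface at z = 0. Lengths are in mm, angles in rad, forces in N, time in s.
With the tool pointing down it reaches from about 275 to 1000 mm from the base axis. Payload 8.4 kg.
Tool frame: the origin (TCP) lies midway between the tips of the shut fingers; the grasp point (between the pads) lies 19 mm behind it; z points along the fingers, y is the line along which they close (so a half turn about z gives the same grasp; the last joint's range is limited). The gripper opens to 85 mm and grips with 20 to 120 N. Pads are 22 mm wide; open, the fingers measure 114 mm over their backs; the gripper's body (76 mm by 85 mm) begins 54 mm behind the grasp point. The pads swing forward as they close: fully open they stand 13 mm farther back than shut.
Start: joints at [-1.298, 0.353, 1.633, -0, 1.155, -0.002], TCP at [169.595, -601.553, 231.281] pointing down, gripper open.
Joint ranges: [-2.63, 2.63], [-0.92, 2.1], [0.06, 2.66], [-1.3, 4.44], [0, 2.69], [-3.02, 3.02]. Speed limits (rad/s): [2.22, 2.22, 2.79, 3.14, 3.14, 3.14].

INTERFACE

Orientations are given as [roll, pitch, yaw] about the fixed x, y, z axes, in that order (R = Rz(yaw) Ry(pitch) Rx(roll)).
In Python, from rig import r gives the robot as it stands.
- The arm moves only by the shell command python3 -m inch 'ROWS' [OPENING] [FORCE]. ROWS is JSON, a list that holds one entry, the list of rows, each a list of 6 numbers: the shift along the tool's x, y, z scaled (see below), then the turn, a rotation vector about the tool's x, y, z scaled (see below). In form: [[[tx, ty, tz, wx, wy, wz], ...]]. A call has 1 to 8 rows; each row is the pose to reach, as a shift and turn from the pose commanded when the call began, along the tool's axes at that moment, turning the shorter way round; what a row does not reach only later rows make up. The controller multiplies each number of a shift by 20 cm and each number of a turn by pi rad. A row lasts 1/12 s, in which the tool goes at most 41.7 mm and 7.16 degrees, less where a joint would pass 70% of its speed; a pose out of reach is approached as far as the arm can. A call with a number of a shift or a turn outside -1 to 1 is refused whole. A call with a gripper value outside its range is refused whole. OPENING is the gripper's target within -1 to 1 (fully open at 1, half-way at 0, shut at -1), set as the call begins (- or left out, the last holds). The fingers move at their own pace and stop on an object; FORCE is the grip in N (left out, the last holds). Time passes only in rows, so rows that repeat a pose let the fingers close. It gives the time, the measured TCP pose, the force, the opening and the grip force at its end, in the units of the state.
- r.sense(): the state, without advancing time (a new reading comes with each control period).
- r.grab_frame(name): name is "scene" or "top" or "wrist"; returns the picture (480x640x3 uint8, red, green, blue); there is no depth.
- r.camera_info(name): a dict with "K" (3x3 intrinsics, pixels), "rvec" (rotation vector, rad) and "tvec" (3), from world to camera coordinates, as OpenCV has them; the wrist camera has in their place "mount" (4x4, takes a point from camera to tool coordinates, whose origin is the TCP and whose axes are the flange's). Camera axes: x right, y down, z forward; pixel columns grow to the right and rows downward; lengths in mm; the calibration is good to about 2 mm. The wrist camera is an equidistant fisheye: a pixel r from the principal point sees the ray r / f radians off the axis. A picture is of the moment at which its call begins: read the wrist's pose just before it. camera_info takes no time and is no camera call.
- r.sign_off(): hands the job in; it is judged then, once.
The state is a dict: "clock": time; "qpos": joint angles; "qvel": joint speeds; "joint_efforts": joint torques, N m; "eef_pos": TCP position; "tcp_rot": TCP orientation; "contact_force": force on the tool from outside, world axes, zero at the start; "wrist_torque": the same for the moment, N m; "opening": opening from 0.0 (shut) to 1.0 (fully open); "grasp_force": force on a finger pad.
Only numpy, scipy, OpenCV 4.12 (cv2) and the standard library are available. Lean on these libraries where they do the work, as an engineer would, in place of code of your own. Each camera call takes 0.05 s, during which the arm holds its last target. There are 200 camera calls.

## Working session

There is one attempt and no reset: what is moved stays moved. The work goes in short steps, Python scripts to look and compute and a shell command to move; the robot and the scene stay as the last step left them, time stands still between calls to the robot, and variables do not carry over. Pictures are saved under pics/ and viewed, at most 14 in all, crops included, and the job is handed in when it is done.

```bash
ls; mkdir -p pics; cat > h.py <<'E'
import numpy as np,cv2
from rig import r
from scipy.spatial.transform import Rotation as R
def cam(n):
    c=r.camera_info(n);return np.array(c["K"],float),np.array(c["rvec"],float),np.array(c["tvec"],float)
def ray(n,u,v,z):
    K,rv,t=cam(n);M=R.from_rotvec(rv.ravel()).as_matrix();o=-M.T@t.ravel()
    d=M.T@np.linalg.inv(K)@[u,v,1];return o+d*(z-o[2])/d[2]
def proj(n,P):
    K,rv,t=cam(n);return cv2.projectPoints(np.array(P,float).reshape(-1,1,3),rv,t,K,None)[0].reshape(-1,2)
def snap(n,f,crop=None,s=1):
    im=r.grab_frame(n)[:,:,::-1].copy()
    cv2.imwrite('pics/raw_'+f,im)
    if crop: x,y,w,h=crop; im=im[y:y+h,x:x+w]
    if s!=1: im=cv2.resize(im,None,fx=s,fy=s,interpolation=cv2.INTER_CUBIC)
    cv2.imwrite('pics/'+f,im)
E
python3 - <<'E'
from h import *
s=r.sense()
for k in s: print(k,np.round(s[k],3))
for n in("scene","top"):
    print(r.camera_info(n)); snap(n,n+'1.png',None,1.25)
print(r.camera_info("wrist"))
E
```

```text
pics
clock 0.0
qpos [-1.298  0.354  1.634 -0.     1.155 -0.002]
qvel [-0.001  0.001 -0.001  0.    -0.001 -0.   ]
joint_efforts [-3.0000e-03 -6.0525e+01 -3.4207e+01 -0.0000e+00  9.0000e-03 -0.0000e+00]
eef_pos [ 169.455 -601.085  230.552]
tcp_rot [-3.14   0.     0.275]
contact_force [ 0.208 -0.602  0.465]
wrist_torque [-0.004  0.077 -0.01 ]
grasp_force 0.0
opening 1.002
{'K': array([[542.28055992,   0.        , 314.21218082],
       [  0.        , 542.28055992, 239.45795896],
       [  0.        ,   0.        ,   1.        ]]), 'rvec': array([ 2.09996755,  1.47092238, -0.52084032]), 'tvec': array([-156.93409707, -347.08959558, 1553.13317758])}
{'K': array([[436.41631442,   0.        , 320.74452993],
       [  0.        , 436.41631442, 243.21848802],
       [  0.        ,   0.        ,   1.        ]]), 'rvec': array([ 2.16494049, -2.14072935,  0.1219029 ]), 'tvec': array([ -14.45736386,  507.75778717, 1081.78507201])}
{'K': array([[371.64829954,   0.        , 325.90388483],
       [  0.        , 371.64829954, 244.41663343],
       [  0.        ,   0.        ,   1.        ]]), 'mount': array([[-3.44095930e-04, -9.44839465e-01, -3.27533612e-01,
         8.52533267e+01],
       [ 9.99999842e-01, -4.70920322e-04,  3.07901926e-04,
         1.24204666e+00],
       [-4.45160125e-04, -3.27533454e-01,  9.44839477e-01,
        -1.41642483e+02],
       [ 0.00000000e+00,  0.00000000e+00,  0.00000000e+00,
         1.00000000e+00]])}
```

View pics/scene1.png

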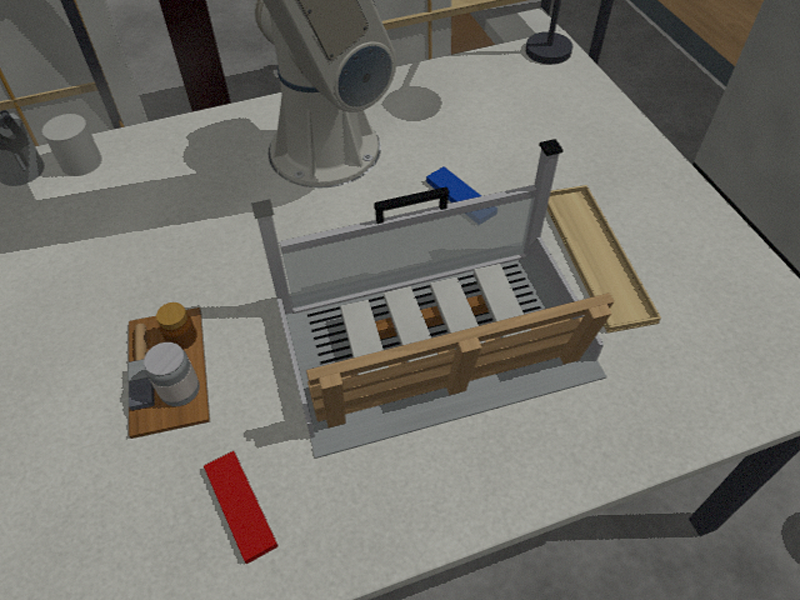

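View pics/top1.png

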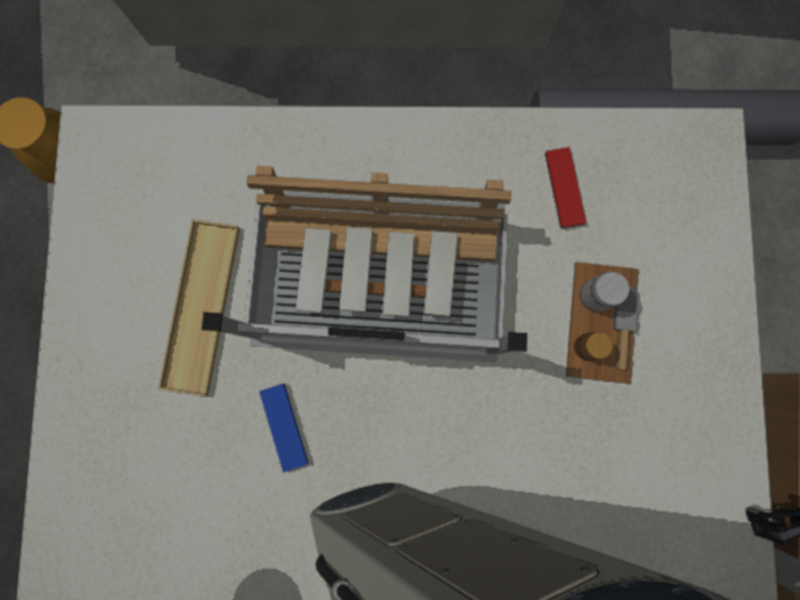

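The scene shows four panels on the stick, the screen raised (handle at about (412,203)), the tray on the robot's left at (605,260) and the board on its right. In the top view the fence runs from (262,205) to (503,215) and the tray is at (200,308). I'll enlarge the top view.

```bash
python3 - <<'E'
import cv2
im=cv2.imread('pics/raw_top1.png')
c=im[125:290,120:420]
cv2.imwrite('pics/topc.png',cv2.resize(c,None,fx=2.66,fy=2.66,interpolation=cv2.INTER_CUBIC))
c=im[140:240,190:390]
cv2.imwrite('pics/topd.png',cv2.resize(c,None,fx=4,fy=4,interpolation=cv2.INTER_CUBIC))
E
```

```text
(no output)
```

View pics/topd.png

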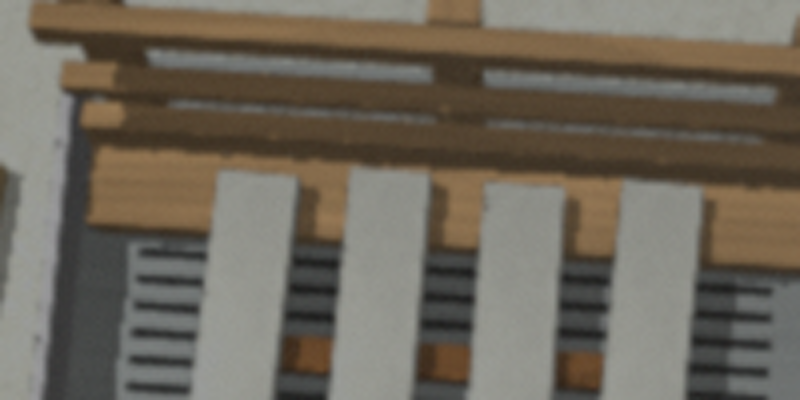

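The crop shows four panel ends at about (258,172), (390,168), (525,183) and (660,180). The ledge's front-left corner is at (88,226).

```bash
python3 - <<'E'
from h import *
# ledge front edge, z=34 ; raw px
for p in [(212,196.3),(397.6,207.5)]: print('ledge',ray('top',*p,34).round(1))
im=cv2.imread('pics/raw_top1.png');hsv=cv2.cvtColor(im,cv2.COLOR_BGR2HSV)
m=((hsv[:,:,2]>135)&(hsv[:,:,1]<40)).astype(np.uint8)
m[:, :225]=0;m[:,375:]=0;m[:178]=0;m[262:]=0
m=cv2.morphologyEx(m,cv2.MORPH_OPEN,np.ones((5,5),np.uint8))
n,l,st,_=cv2.connectedComponentsWithStats(m)
for i in range(1,n):
    if st[i,4]<400: continue
    ys,xs=np.nonzero(l==i)
    P=np.array([ray('top',x,y,52)[:2] for x,y in zip(xs,ys)],np.float32)
    rc=cv2.minAreaRect(P);print(st[i],np.round(rc[0],1),np.round(rc[1],1),round(rc[2],1))
# tray rim corners z=18 (view px/1.25), outer
for p in [(194,221),(239,228),(207,396),(161,388)]: print('tray',ray('top',p[0]/1.25,p[1]/1.25,18).round(1))
for p in [(200,323),(526,342),(329,332),(404,337)]: print('hand/post',ray('top',p[0]/1.25,p[1]/1.25,253).round(1))
# post feet / tops in scene
for p in [(263,208),(551,147)]: print('post scene z268',ray('scene',p[0]/1.25,p[1]/1.25,268).round(1))
for p in [(378,205),(447,191)]: print('handle scene z260',ray('scene',p[0]/1.25,p[1]/1.25,260).round(1))
for p in [(575,263),(638,268),(631,383),(568,376)]: print('board',ray('top',p[0]/1.25,p[1]/1.25,12).round(1))
E
```

```text
ledge [626.8 273.8  34. ]
ledge [ 602.  -204.9   34. ]
[ 238  183   25   65 1230] [574.9 170.7] [ 49.  166.4] 84.9
[ 273  183   23   65 1211] [577.6  84.2] [ 48.  165.8] 86.5Traceback (most recent call last):
  File "<stdin>", line 12, in <module>
  File "h.py", line 7, in ray
    K,rv,t=cam(n);M=R.from_rotvec(rv.ravel()).as_matrix();o=-M.T@t.ravel()
           ~~~^^^
  File "h.py", line 5, in cam
    c=r.camera_info(n);return np.array(c["K"],float),np.array(c["rvec"],float),np.array(c["tvec"],float)
ValueError: time passes only in moves, steps and waits
```

View pics/topc.png

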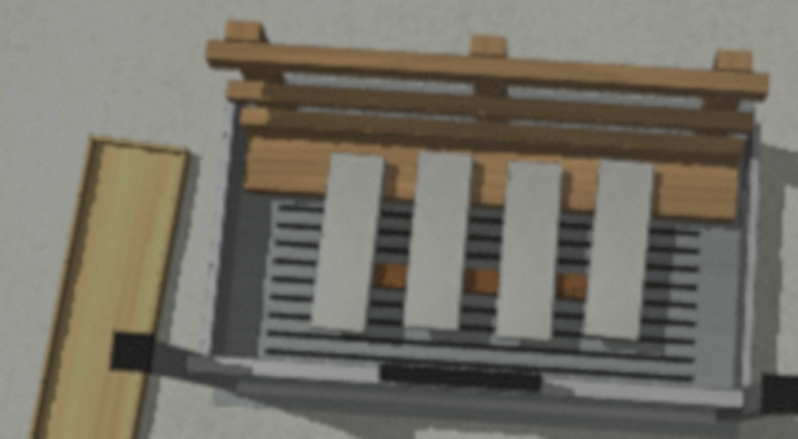

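The crop shows the panels and tray clearly, the screen's handle at (460,377) and the posts at (132,350) and (785,392). I'll cache the calibration, since repeated calls were refused.

```bash
sed -i 's/^def cam(n):/import functools\n@functools.lru_cache(None)\ndef cam(n):/' h.py; python3 - <<'E'
from h import *
im=cv2.imread('pics/raw_top1.png');hsv=cv2.cvtColor(im,cv2.COLOR_BGR2HSV)
m=((hsv[:,:,2]>135)&(hsv[:,:,1]<40)).astype(np.uint8)
m[:, :225]=0;m[:,375:]=0;m[:178]=0;m[256:]=0
m=cv2.morphologyEx(m,cv2.MORPH_OPEN,np.ones((5,5),np.uint8))
n,l,st,_=cv2.connectedComponentsWithStats(m)
for i in range(1,n):
    if st[i,4]<400: continue
    ys,xs=np.nonzero(l==i)
    P=np.array([ray('top',x,y,52)[:2] for x,y in zip(xs,ys)],np.float32)
    rc=cv2.minAreaRect(P);print(st[i],np.round(rc[0],1),np.round(rc[1],1),round(rc[2],1))
for p in [(194,221),(239,228),(207,396),(161,388)]: print('tray',ray('top',p[0]/1.25,p[1]/1.25,18).round(1))
for p in [(211,321),(517,342)]: print('post',ray('top',p[0]/1.25,p[1]/1.25,268).round(1))
for p in [(329,332),(404,337)]: print('hand',ray('top',p[0]/1.25,p[1]/1.25,260).round(1))
for p in [(263,208),(551,147)]: print('post scene z268',ray('scene',p[0]/1.25,p[1]/1.25,268).round(1))
for p in [(378,205),(447,191)]: print('handle scene z260',ray('scene',p[0]/1.25,p[1]/1.25,260).round(1))
for p in [(575,263),(638,268),(631,383),(568,376)]: print('board',ray('top',p[0]/1.25,p[1]/1.25,12).round(1))
for p in [(377,289),(404,288),(467,293),(500,295),(560,297),(588,300)]: print('stick back/front~',ray('top',120+p[0]/2.66,125+p[1]/2.66,34).round(1))
for p in [(377,263),(467,267),(588,275)]: print('stick back',ray('top',120+p[0]/2.66,125+p[1]/2.66,34).round(1))
E
```

```text
[ 238  183   25   65 1230] [574.9 170.7] [ 49.  166.4] 84.9
[ 273  183   23   65 1211] [577.6  84.2] [ 48.  165.8] 86.5
[ 307  186   23   66 1223] [569.2  -2.5] [ 48.2 165.7] 86.5
[ 341  186   24   65 1220] [570.5 -87.5] [ 48.1 165.2] 84.7
tray [681.6 430.7  18. ]
tray [667.3 334.6  18. ]
tray [317.3 382.8  18. ]
tray [332.2 477.6  18. ]
post [447.9 292.7 268. ]
post [ 419.8 -196.2  268. ]
hand [432.9 104.  260. ]
hand [426.2 -16.8 260. ]
post scene z268 [ 424.2 -195.3  268. ]
post scene z268 [453.  290.7 268. ]
handle scene z260 [473.2 -22.7 260. ]
handle scene z260 [482.1  91.  260. ]
board [ 600.5 -371.2   12. ]
board [ 591.2 -501.8   12. ]
board [ 353.6 -477.8   12. ]
board [ 366.2 -350.6   12. ]
stick back/front~ [530.6 142.3  34. ]
stick back/front~ [531.8 116.3  34. ]
stick back/front~ [527.6  55.7  34. ]
stick back/front~ [526.  24.  34.]
stick back/front~ [524.7 -33.5  34. ]
stick back/front~ [522.1 -60.3  34. ]
stick back [555.9 143.   34. ]
stick back [552.9  56.2  34. ]
stick back [546.3 -60.2  34. ]
```

```bash
cat >> h.py <<'E'
A=-0.056
ex=np.array([np.cos(A),np.sin(A),0]);ey=np.array([-np.sin(A),np.cos(A),0])
foot=np.array([664.8,32.3,34.])
def bay(P): d=np.asarray(P)-foot; return np.array([d@ex,d@ey,d[2]])
def w(a,b,c): return foot+a*ex+b*ey+np.array([0,0,c-34.])   # c = world z
def tool(b,yaw=A):  # tool tilted by b rad about tool y: b>0 fingertips point back to the robot; b<0 forward
    return R.from_euler('z',yaw)*R.from_euler('y',b)*R.from_euler('x',np.pi)
def pose():
    s=r.sense();return np.array(s['eef_pos']),R.from_euler('xyz',s['tcp_rot'])
def rows(targets,start=None):
    p,q=start or pose()
    for P,Q in targets:
        t=q.inv().apply(P-p)/200; o=(q.inv()*Q).as_rotvec()/np.pi
        print([round(float(v),3) for v in (*t,*o)])
E
python3 - <<'E'
from h import *
a=np.arange(0,1)
for nm,pts in (('scene',[(378,205),(447,191),(412,197)]),('top',[(329,332),(404,337)])):
    for p in pts:
        P0=ray(nm,p[0]/1.25,p[1]/1.25,100);P1=ray(nm,p[0]/1.25,p[1]/1.25,260)
        t=(-232-bay(P0)[0])/(bay(P1)[0]-bay(P0)[0]);P=P0+t*(P1-P0);print(nm,P.round(1),bay(P).round(1))
for c in [(574.9,170.7),(577.6,84.2),(569.2,-2.5),(570.5,-87.5)]: print('panel bay',bay([*c,43]).round(1))
print('tray c',bay([499.6,406.4,0]).round(1))
# handle approach: tool x along bay y
for b in (0,): 
    q=tool(0,A+np.pi/2)
    p=w(-232,0,340); rows([(np.array([169,-601,340.]),tool(0,.275)),(p,tool(0,.275)),(p,q)])
E
```

```text
scene [430.1  -9.5 215.9] [-232.   -54.9  181.9]
scene [436.9 112.1 213.2] [-232.    66.9  179.2]
scene [433.4  49.8 217.1] [-232.     4.5  183.1]
top [436.9 112.  203.7] [-232.    66.8  169.7]
top [429.7 -16.6 205.1] [-232.   -62.   171.1]
panel bay [-97.5 133.2   9. ]
panel bay [-90.   46.9   9. ]
panel bay [-93.5 -40.1   9. ]
panel bay [ -87.4 -124.9    9. ]
tray c [-185.9  364.3  -34. ]
[-0.002, -0.002, -0.547, -0.0, -0.0, -0.0]
[2.146, -2.754, -0.543, -0.0, -0.0, -0.0]
[2.146, -2.754, -0.543, -0.0, -0.0, -0.395]
```

The handle sits at about [433, 47, 207]. That means the screen is raised roughly 155 mm, and it agrees with the given geometry. Now I'll move over it.

```bash
python3 -m inch '[[[0,0,-0.55,0,0,0],[0,0,-0.55,0,0,0],[0,0,-0.55,0,0,0],[0,0,-0.55,0,0,0]]]' -0.2 40
for i in 1; do python3 -m inch '[[[0.72,-0.92,0,0,0,0],[0.72,-0.92,0,0,0,0],[0.72,-0.92,0,0,0,0],[0.72,-0.92,0,0,0,0],[0.72,-0.92,0,0,0,0],[0.72,-0.92,0,0,0,0],[0.72,-0.92,0,0,0,0]]]'; done
python3 -m inch '[[[0.72,-0.92,0,0,0,0],[0.72,-0.92,0,0,0,0],[0.72,-0.92,0,0,0,0],[0.72,-0.92,0,0,0,0],[0.72,-0.92,0,0,0,0],[0.72,-0.92,0,0,0,0],[0.72,-0.92,0,0,0,0]]]'
python3 -m inch '[[[0.7,-0.91,0,0,0,-0.2],[0.7,-0.91,0,0,0,-0.2],[0.7,-0.91,0,0,0,-0.2],[0.7,-0.91,0,0,0,-0.2],[0.7,-0.91,0,0,0,-0.2],[0.7,-0.91,0,0,0,-0.2],[0.7,-0.91,0,0,0,-0.2]]]'
python3 -m inch '[[[0,0,0,0,0,-0.195],[0,0,0,0,0,-0.195],[0,0,0,0,0,-0.195],[0,0,0,0,0,-0.195],[0,0,0,0,0,-0.195],[0,0,0,0,0,-0.195]]]'
python3 - <<'E'
from h import *
s=r.sense();print(np.round(s['qpos'],3))
snap('wrist','w1.png')
rows([(w(-232,0,188),tool(0,A+np.pi/2))])
E
```

```text
clock: 0.43
eef_pos: [170.3, -604.0, 347.9]
tcp_rot: [3.132, 0.0, 0.275]
contact_force: [0.2, -0.2, 1.2]
opening: 0.456
grasp_force: 0.0
clock: 1.02
eef_pos: [259.1, -381.1, 340.8]
tcp_rot: [-3.14, -0.001, 0.277]
contact_force: [-0.2, -0.3, 0.5]
opening: 0.4
grasp_force: 0.0
clock: 1.6
eef_pos: [348.0, -165.9, 340.9]
tcp_rot: [-3.14, -0.001, 0.278]
contact_force: [0.6, -1.1, -0.4]
opening: 0.405
grasp_force: 0.0
clock: 2.18
eef_pos: [433.8, 46.6, 340.6]
tcp_rot: [-3.141, -0.001, 0.907]
contact_force: [-0.3, -0.9, 0.1]
opening: 0.403
grasp_force: 0.0
clock: 2.68
eef_pos: [432.3, 42.7, 340.8]
tcp_rot: [-3.141, 0.001, 1.52]
contact_force: [-0.1, 0.4, 0.7]
opening: 0.396
grasp_force: 0.0
[ 9.600e-02 -5.300e-02  1.872e+00 -1.000e-03  1.324e+00  1.470e-01]
[0.013, 0.004, 0.764, -0.0, 0.0, -0.001]
```

View pics/w1.png

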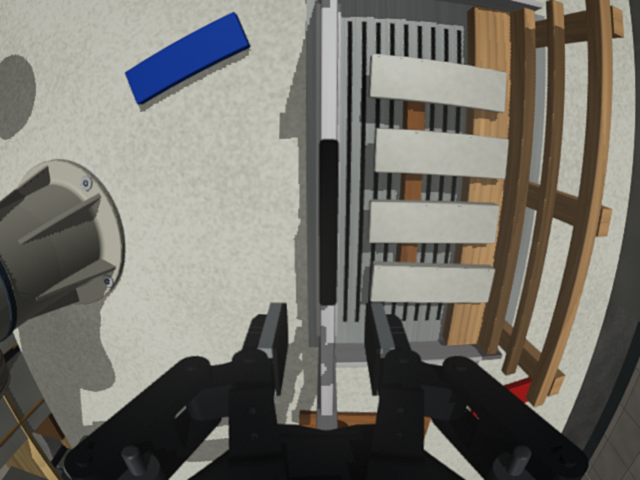

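The wrist view shows the handle bar (column 328, rows 140–303) centred between the fingers. I'll descend, grip it and lower the screen.

```bash
python3 -m inch '[[[0,0,0.76,0,0,0],[0,0,0.76,0,0,0],[0,0,0.76,0,0,0],[0,0,0.76,0,0,0],[0,0,0.76,0,0,0]]]' 
python3 -m inch '[[[0,0,0,0,0,0],[0,0,0,0,0,0],[0,0,0,0,0,0],[0,0,0,0,0,0],[0,0,0,0,0,0],[0,0,0,0,0,0]]]' -1 40
python3 -m inch '[[[0,0,0.1,0,0,0],[0,0,0.2,0,0,0],[0,0,0.3,0,0,0],[0,0,0.4,0,0,0],[0,0,0.5,0,0,0],[0,0,0.6,0,0,0],[0,0,0.65,0,0,0],[0,0,0.65,0,0,0]]]'
```

```text
clock: 3.15
eef_pos: [428.5, 42.9, 184.4]
tcp_rot: [-3.132, 0.002, 1.511]
contact_force: [-0.6, 0.1, 0.3]
opening: 0.397
grasp_force: 0.0
clock: 3.65
eef_pos: [433.9, 43.6, 191.1]
tcp_rot: [3.138, 0.0, 1.515]
contact_force: [2.3, -4.3, 3.6]
opening: 0.159
grasp_force: 43.5
clock: 4.32
eef_pos: [433.9, 43.6, 58.9]
tcp_rot: [3.139, 0.0, 1.516]
contact_force: [5.1, -6.7, -4.3]
opening: 0.159
grasp_force: 42.5
```

```bash
python3 -m inch '[[[0,0,0.04,0,0,0],[0,0,0.08,0,0,0],[0,0,0.08,0,0,0],[0,0,0.08,0,0,0]]]'
python3 -m inch '[[[0,0,0.02,0,0,0],[0,0,0.04,0,0,0],[0,0,0.04,0,0,0],[0,0,0.04,0,0,0]]]'
```

```text
clock: 4.65
eef_pos: [433.9, 43.6, 44.0]
tcp_rot: [3.139, 0.0, 1.515]
contact_force: [2.7, -7.5, -3.2]
opening: 0.156
grasp_force: 42.5
clock: 4.98
eef_pos: [433.9, 43.6, 36.2]
tcp_rot: [3.139, 0.0, 1.515]
contact_force: [3.0, -7.7, -4.2]
opening: 0.155
grasp_force: 42.6
```

```bash
python3 -m inch '[[[0,0,0.02,0,0,0],[0,0,0.02,0,0,0],[0,0,0.02,0,0,0]]]'
python3 -m inch '[[[0,0,0.02,0,0,0],[0,0,0.02,0,0,0],[0,0,0.02,0,0,0]]]'
python3 -m inch '[[[0,0,0.01,0,0,0],[0,0,0.01,0,0,0],[0,0,0.01,0,0,0]]]'
```

```text
clock: 5.23
eef_pos: [433.9, 43.6, 32.2]
tcp_rot: [3.139, 0.0, 1.515]
contact_force: [3.4, -7.4, -3.5]
opening: 0.16
grasp_force: 42.6
clock: 5.48
eef_pos: [433.9, 43.6, 28.3]
tcp_rot: [3.139, 0.0, 1.515]
contact_force: [2.5, -7.0, -2.8]
opening: 0.155
grasp_force: 42.6
clock: 5.73
eef_pos: [433.9, 43.6, 28.0]
tcp_rot: [3.139, 0.0, 1.516]
contact_force: [-7.5, -8.0, 35.0]
opening: 0.155
grasp_force: 47.8
```

The screen has hit its stop: 35 N at TCP z 28, where the bar must be at 53. I'll release, rise, and turn for panel 4 (the right-hand one).

```bash
python3 -m inch '[[[0,0,-0.01,0,0,0],[0,0,-0.01,0,0,0],[0,0,-0.01,0,0,0],[0,0,-0.01,0,0,0],[0,0,-0.01,0,0,0]]]' -0.2
python3 -m inch '[[[0,0,-0.2,0,0,0],[0,0,-0.4,0,0,0],[0,0,-0.6,0,0,0],[0,0,-0.8,0,0,0],[0,0,-0.8,0,0,0],[0,0,-0.8,0,0,0]]]'
python3 -m inch '[[[0,0,0,0,0,0.25],[0,0,0,0,0,0.25],[0,0,0,0,0,0.25],[0,0,0,0,0,0.25],[0,0,0,0,0,0.25],[0,0,0,0,0,0.25],[0,0,0,0,0,0.25],[0,0,0,0,0,0.25]]]' 0.55 25
python3 -m inch '[[[0,0,0,0,0,0.25],[0,0,0,0,0,0.25],[0,0,0,0,0,0.25],[0,0,0,0,0,0.25],[0,0,0,0,0,0.25],[0,0,0,0,0,0.25],[0,0,0,0,0,0.25]]]'
cat >> h.py <<'E'
def G(th,px,b,l=156,pz=34,beta=0.):
    t=np.radians(th); a=px-l*np.cos(t)+9*np.sin(t); z=pz+l*np.sin(t)+9*np.cos(t)
    Q=tool(np.radians(beta)); return w(a,b,z)+19*Q.apply([0,0,1]),Q
E
python3 - <<'E'
from h import *
s=r.sense();print(np.round(s['qpos'],3))
b=-124.9
g=G(0,-3,b,beta=-30); d=g[1].apply([0,0,1])
print(g[0])
rows([(g[0]-110*d,g[1]),(g[0]-60*d,g[1]),g])
E
```

```text
clock: 6.15
eef_pos: [432.4, 44.1, 27.4]
tcp_rot: [3.141, -0.0, 1.516]
contact_force: [-0.1, 0.2, 0.0]
opening: 0.398
grasp_force: 0.0
clock: 6.65
eef_pos: [433.9, 44.2, 189.4]
tcp_rot: [3.137, -0.001, 1.516]
contact_force: [-0.3, -0.4, -1.8]
opening: 0.405
grasp_force: 0.0
clock: 7.32
eef_pos: [431.2, 43.9, 185.6]
tcp_rot: [-3.14, 0.003, 0.729]
contact_force: [-0.8, 0.7, 0.4]
opening: 0.774
grasp_force: 0.0
clock: 7.9
eef_pos: [431.5, 43.9, 186.1]
tcp_rot: [3.141, 0.002, -0.06]
contact_force: [0.0, -0.4, 0.4]
opening: 0.777
grasp_force: 0.0
[0.098 0.109 2.069 0.    0.966 1.729]
[508.54360991 -84.03658305  26.54551733]
[0.149, 0.616, 0.321, 0.0, 0.167, -0.001]
[0.274, 0.616, 0.537, 0.0, 0.167, -0.001]
[0.425, 0.615, 0.797, 0.0, 0.167, -0.001]
```

```bash
python3 -m inch '[[[0.15,0.616,0.32,0,0.167,0],[0.15,0.616,0.32,0,0.167,0],[0.15,0.616,0.32,0,0.167,0],[0.15,0.616,0.32,0,0.167,0],[0.15,0.616,0.32,0,0.167,0],[0.15,0.616,0.32,0,0.167,0],[0.15,0.616,0.32,0,0.167,0],[0.15,0.616,0.32,0,0.167,0]]]'
python3 - <<'E'
from h import *
snap('wrist','w2.png')
b=-124.9
rows([G(0,-3,b,beta=-30)])
E
```

```text
clock: 8.57
eef_pos: [453.2, -81.6, 121.4]
tcp_rot: [3.139, -0.522, -0.054]
contact_force: [0.2, 0.6, -0.2]
opening: 0.773
grasp_force: 0.0
[0.006, -0.004, 0.549, 0.001, 0.001, 0.0]
```

View pics/w2.png

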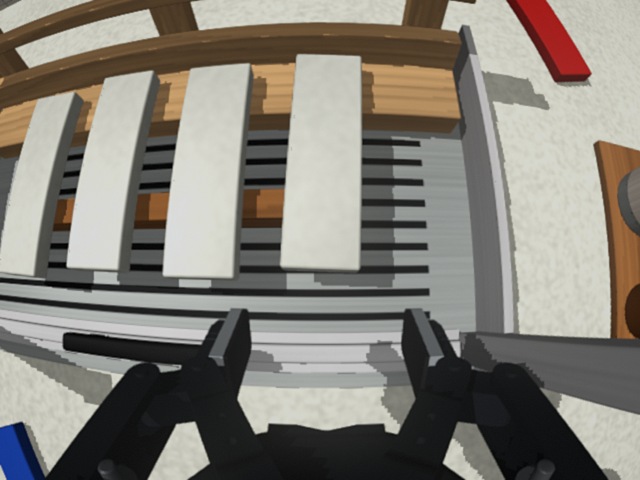

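Panel 4's near end spans (281,268)–(359,268), between the fingertips at columns 236 and 415. I'll check its position by ray.

```bash
cat >> h.py <<'E'
def wray(u,v,z,st=None):
    c=r.camera_info('wrist');K=np.array(c['K']);M=np.array(c['mount'])
    x,y=(u-K[0,2])/K[0,0],(v-K[1,2])/K[1,1];t=np.hypot(x,y)
    d=np.array([x*np.sinc(t/np.pi),y*np.sinc(t/np.pi),np.cos(t)])
    p,q=st or pose();o=p+q.apply(M[:3,3]);d=q.apply(M[:3,:3]@d);return o+d*(z-o[2])/d[2]
E
python3 - <<'E'
from h import *
for p in [(283,265),(359,265),(297,56),(360,57),(165,273),(237,274),(68,266),(126,267)]: print(bay(wray(*p,52)).round(1))
E
```

```text
[-170.8  -99.4   18. ]
[-170.7 -147.8   18. ]
[  -6.4 -104.    18. ]
[  -7.2 -153.6   18. ]
[-177.1  -18.2   18. ]
[-176.8  -69.4   18. ]
[-174.1   68.9   18. ]
[-173.6   13.7   18. ]
```

```bash
python3 -m inch '[[[0,-0.005,0.2,0,0,0],[0,-0.005,0.35,0,0,0],[0,-0.005,0.48,0,0,0],[0,-0.005,0.55,0,0,0],[0,-0.005,0.55,0,0,0],[0,-0.005,0.55,0,0,0]]]' 
python3 -m inch '[[[0,0,0,0,0,0],[0,0,0,0,0,0],[0,0,0,0,0,0],[0,0,0,0,0,0],[0,0,0,0,0,0]]]' -1 25
python3 - <<'E'
from h import *
s=r.sense();p,q=pose();print(bay(p).round(1),np.round(s['tcp_rot'],3))
b=bay(p)[1]
# smooth: theta 0..40, beta -30..10
def path(ths,betas,px,st=None): rows([G(t,x,b,beta=be) for t,be,x in zip(ths,betas,px)],st)
g=G(0,-3,b,beta=-30);print(g[0]-p)
path([5,10,15,20,25,30,35,40],[-25,-20,-15,-10,-5,0,5,10],[-3,-4,-5,-6,-7,-8,-9,-10],g)
E
```

```text
clock: 9.12
eef_pos: [486.2, -70.3, 84.0]
tcp_rot: [-3.115, -0.534, -0.054]
contact_force: [0.2, 0.5, 0.6]
opening: 0.774
grasp_force: 0.0
clock: 9.53
eef_pos: [486.2, -70.6, 85.2]
tcp_rot: [-3.115, -0.536, -0.055]
contact_force: [-0.2, 0.6, 0.2]
opening: 0.061
grasp_force: 0.0
[-172.6 -112.7   51.2] [-3.115 -0.536 -0.055]
[ 23.06452207  -1.2929651  -58.70024957]
[0.032, 0.0, -0.056, 0.0, -0.028, -0.0]
[0.064, -0.0, -0.111, 0.0, -0.056, -0.0]
[0.1, 0.0, -0.163, -0.0, -0.083, -0.0]
[0.141, 0.0, -0.211, -0.0, -0.111, -0.0]
[0.185, -0.0, -0.255, 0.0, -0.139, -0.0]
[0.233, -0.0, -0.294, 0.0, -0.167, -0.0]
[0.284, -0.0, -0.329, 0.0, -0.194, -0.0]
[0.337, 0.0, -0.359, 0.0, -0.222, -0.0]
```

```bash
python3 - <<'E'
from h import *
print(np.round(r.sense()['qpos'],3))
E
```

```text
[-0.227  0.25   2.407  1.915  0.121 -0.495]
```

```bash
cat > fk.py <<'E'
import numpy as np
from scipy.optimize import least_squares
D=[((.3535,1.6335),624.5,230.6,0),((-.053,1.872),434.4,340.8,0),((.109,2.069),433.7,186.1,0)]
def f(v):
    r0,hL,l1,l2,e=v
    o=[]
    for (a,b),r,z,_ in D:
        o+=[r0+l1*np.sin(a)+l2*np.sin(a+b)+e*np.cos(a+b)-r, hL+l1*np.cos(a)+l2*np.cos(a+b)-e*np.sin(a+b)-z]
    return np.array(o+[0.01*e, .02*r0])
s=least_squares(f,[0,150,425,400,0]);print(s.x.round(1),s.fun.round(1))
E
python3 fk.py; python3 - <<'E'
from h import *
rows([(w(-235,-120,160),tool(0))])
E
```

```text
[ -1.  -47.5 567.9 495.1  59.2] [ 0.1  0.4 -0.  -0.2 -0.  -0.2  0.6 -0. ]
[-0.077, 0.023, -0.481, -0.008, -0.171, 0.003]
```

```bash
python3 -m inch '[[[-0.02,0.01,-0.2,0,-0.05,0],[-0.04,0.02,-0.3,0,-0.1,0],[-0.08,0.023,-0.48,-0.008,-0.171,0.003],[-0.08,0.023,-0.48,-0.008,-0.171,0.003],[-0.08,0.023,-0.48,-0.008,-0.171,0.003],[-0.08,0.023,-0.48,-0.008,-0.171,0.003],[-0.08,0.023,-0.48,-0.008,-0.171,0.003],[-0.08,0.023,-0.48,-0.008,-0.171,0.003]]]' 0.55
python3 -m inch '[[[0,0,0,0,0,0],[0,0,0,0,0,0]]]'
cat >> fk.py <<'E'
E
cat > fk.py <<'E'
import numpy as np
def q5(P,beta):  # planar check -> q2,q3,q5
    l1,l2,e,h,L=568,495.1,59.2,291,339; b=np.radians(beta)
    r=np.hypot(P[0],P[1])+L*np.sin(b); z=P[2]+L*np.cos(b)-h
    l2e=np.hypot(l2,e); off=np.arctan2(e,l2); d=np.hypot(r,z)
    g=np.arccos((l1**2+l2e**2-d**2)/(2*l1*l2e)); q3=np.pi-g-off
    q2=np.arctan2(r,z)-np.arccos((l1**2+d**2-l2e**2)/(2*l1*d)); return np.round([q2,q3,np.pi+b-q2-q3],2)
E
python3 - <<'E'
from h import *; from fk import *
print(np.round(r.sense()['qpos'],3))
for bb in (-125,-40,47,133):
  for be in (-20,-15,-10,0): print(bb,be,q5(G(0,-3,bb,beta=be)[0],be),end=' ')
  for be in (35,45): print('end',be,q5(G(95,-18,bb,beta=be)[0],be),end=' ')
  print()
rows([(G(0,-3,-124,beta=-10)[0]+[0,0,70],tool(-.1745)),G(0,-3,-124,beta=-10)])
E
```

```text
clock: 10.2
eef_pos: [449.5, -52.3, 145.6]
tcp_rot: [-3.021, -0.359, -0.033]
contact_force: [0.8, 1.6, 0.0]
opening: 0.775
grasp_force: 0.0
clock: 10.37
eef_pos: [452.3, -51.9, 146.8]
tcp_rot: [-3.019, -0.368, -0.033]
contact_force: [-0.0, 0.2, -0.4]
opening: 0.78
grasp_force: 0.0
[-0.271  0.07   2.304  0.456  0.479  0.934]
-125 -20 [0.41 2.26 0.12] -125 -15 [0.41 2.21 0.26] -125 -10 [0.43 2.15 0.39] -125 0 [0.47 2.03 0.64] end 35 [0.81 1.13 1.82] end 45 [0.91 1.   2.01] 
-40 -20 [0.41 2.27 0.12] -40 -15 [0.41 2.21 0.26] -40 -10 [0.42 2.15 0.39] -40 0 [0.47 2.04 0.63] end 35 [0.81 1.13 1.81] end 45 [0.91 1.01 2.01] 
47 -20 [0.42 2.24 0.13] 47 -15 [0.42 2.19 0.27] 47 -10 [0.44 2.13 0.4 ] 47 0 [0.48 2.01 0.65] end 35 [0.82 1.1  1.83] end 45 [0.93 0.98 2.02] 
133 -20 [0.44 2.19 0.16] 133 -15 [0.45 2.13 0.3 ] 133 -10 [0.46 2.07 0.43] 133 0 [0.51 1.95 0.68] end 35 [0.86 1.03 1.86] end 45 [0.96 0.9  2.06] 
[0.144, 0.186, 0.316, -0.041, -0.061, 0.011]
[0.018, 0.226, 0.641, -0.041, -0.061, 0.011]
```

```bash
python3 -m inch '[[[0.144,0.186,0.316,-0.041,-0.061,0.011],[0.144,0.186,0.316,-0.041,-0.061,0.011],[0.144,0.186,0.316,-0.041,-0.061,0.011],[0.144,0.186,0.316,-0.041,-0.061,0.011],[0.144,0.186,0.316,-0.041,-0.061,0.011],[0.144,0.186,0.316,-0.041,-0.061,0.011],[0.144,0.186,0.316,-0.041,-0.061,0.011]]]'
python3 - <<'E'
from h import *
print(np.round(r.sense()['qpos'],3))
rows([G(0,-3,-124,beta=-10)])
E
```

```text
clock: 10.95
eef_pos: [499.8, -81.6, 92.8]
tcp_rot: [-3.139, -0.17, -0.057]
contact_force: [0.4, -0.0, -0.4]
opening: 0.773
grasp_force: 0.0
[-0.18   0.291  2.121  0.044  0.561  1.412]
[-0.045, 0.006, 0.34, -0.001, 0.001, -0.0]
```

```bash
python3 -m inch '[[[-0.025,0.006,0.17,0,0,0],[-0.045,0.006,0.3,0,0,0],[-0.045,0.006,0.34,0,0,0],[-0.045,0.006,0.34,0,0,0],[-0.045,0.006,0.34,0,0,0]]]' 
python3 -m inch '[[[0,0,0,0,0,0],[0,0,0,0,0,0],[0,0,0,0,0,0],[0,0,0,0,0,0],[0,0,0,0,0,0]]]' -1 25
cat >> h.py <<'E'
def path(b,ths,betas,px,st=None,l=156,pz=34): rows([G(t,x,b,l,pz,be) for t,be,x in zip(ths,betas,px)],st)
E
python3 - <<'E'
from h import *
p,q=pose();print(bay(p).round(1))
g=G(0,-3,-124,beta=-10);print(g[0]-p)
I=lambda t:np.interp(t,[0,55,98],[-10,45,45]); X=lambda t:np.interp(t,[0,80],[-4,-18])
for a in ([6,12,18,24,30,36,42,42],[48,54,58,62,66,70,74,74],[78,82,86,90,93,95,95,95]):
    path(-124,a,I(a),X(a),g); g=G(a[-1],X(a[-1]),-124,beta=I(a[-1])); print(g[0].round(1))
E
```

```text
clock: 11.37
eef_pos: [503.5, -83.7, 25.1]
tcp_rot: [-3.141, -0.17, -0.057]
contact_force: [0.3, -0.1, 0.9]
opening: 0.773
grasp_force: 0.0
clock: 11.78
eef_pos: [504.6, -83.8, 26.0]
tcp_rot: [-3.141, -0.173, -0.057]
contact_force: [-2.6, -0.4, 7.9]
opening: 0.604
grasp_force: 29.2
[-153.5 -124.9   -8. ]
[-2.17863906  1.01762878 -1.71012365]
[0.003, -0.0, -0.081, 0.0, -0.033, -0.0]
[0.019, 0.0, -0.159, 0.0, -0.067, -0.0]
[0.043, -0.0, -0.234, 0.0, -0.1, -0.0]
[0.075, -0.0, -0.306, 0.0, -0.133, -0.0]
[0.113, -0.0, -0.374, 0.0, -0.167, -0.0]
[0.159, 0.0, -0.437, 0.0, -0.2, -0.0]
[0.211, 0.0, -0.494, 0.0, -0.233, -0.0]
[0.211, 0.0, -0.494, 0.0, -0.233, -0.0]
[526.7 -84.2 129. ]
[0.009, -0.0, -0.076, 0.0, -0.033, -0.0]
[0.025, -0.0, -0.151, -0.0, -0.067, -0.0]
[0.046, -0.0, -0.198, 0.0, -0.072, -0.0]
[0.071, -0.0, -0.242, 0.0, -0.072, -0.0]
[0.1, -0.0, -0.285, 0.0, -0.072, -0.0]
[0.131, -0.0, -0.325, 0.0, -0.072, -0.0]
[0.166, -0.0, -0.363, 0.0, -0.072, -0.0]
[0.166, -0.0, -0.363, 0.0, -0.072, -0.0]
[593.2 -87.9 173. ]
[0.028, 0.0, -0.043, 0.0, 0.0, 0.0]
[0.061, 0.0, -0.084, 0.0, 0.0, 0.0]
[0.098, -0.0, -0.124, 0.0, 0.0, 0.0]
[0.137, 0.0, -0.162, 0.0, 0.0, 0.0]
[0.168, 0.0, -0.189, 0.0, 0.0, 0.0]
[0.19, 0.0, -0.205, 0.0, 0.0, 0.0]
[0.19, 0.0, -0.205, 0.0, 0.0, 0.0]
[0.19, 0.0, -0.205, 0.0, 0.0, 0.0]
[649.  -91.  175.2]
```

```bash
python3 -m inch '[[[0.003,0,-0.081,0,-0.033,0],[0.019,0,-0.16,0,-0.067,0],[0.043,0,-0.235,0,-0.1,0],[0.075,0,-0.306,0,-0.133,0],[0.113,0,-0.374,0,-0.167,0],[0.16,0,-0.437,0,-0.2,0],[0.21,0,-0.495,0,-0.233,0],[0.21,0,-0.495,0,-0.233,0]]]'
python3 -m inch '[[[0.009,0,-0.076,0,-0.033,0],[0.025,0,-0.15,0,-0.067,0],[0.025,0,-0.15,0,-0.067,0],[0.025,0,-0.15,0,-0.067,0]]]'
python3 - <<'E'
from h import *
p,q=pose();print(bay(p).round(1),(G(54,-4-14*54/80,-124,beta=44)[0]-p).round(1),np.round(r.sense()['qpos'],2))
snap('scene','s2.png',(180,120,300,220),2.6)
E
```

```text
clock: 12.45
eef_pos: [531.3, -85.2, 130.4]
tcp_rot: [-3.141, 0.565, -0.056]
contact_force: [-0.3, 0.1, -1.1]
opening: 0.606
grasp_force: 28.2
clock: 12.78
eef_pos: [548.5, -86.1, 150.6]
tcp_rot: [-3.141, 0.771, -0.056]
contact_force: [-0.2, -0.2, -1.4]
opening: 0.605
grasp_force: 28.1
[-109.5 -124.7  116.6] [-1.6  0.8  1.3] [-0.13  0.78  1.33 -0.05  1.8   1.51]
```

View pics/s2.png

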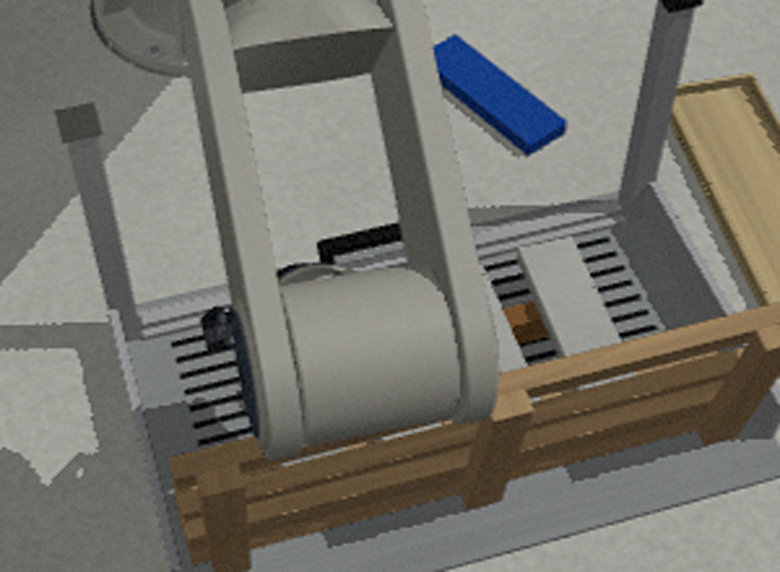

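The arm hides the panel here, but the pads still hold it (opening 0.605). I'll go on with the swing.

```bash
python3 - <<'E'
from h import *
g=G(54,-4-14*54/80,-124,beta=44)
X=lambda t:np.interp(t,[0,80],[-4,-18])
for a in ([58,62,66,70,74],[78,82,86,90,92,94]):
    path(-124,a,[44]*8,X(a),g); g=G(a[-1],X(a[-1]),-124,beta=44); print(g[0].round(1))
E
```

```text
[0.012, -0.0, -0.05, 0.0, 0.0, 0.0]
[0.027, 0.0, -0.099, 0.0, 0.0, 0.0]
[0.046, -0.0, -0.147, 0.0, 0.0, 0.0]
[0.069, -0.0, -0.193, 0.0, 0.0, 0.0]
[0.095, -0.0, -0.237, 0.0, 0.0, 0.0]
[593.5 -87.9 172.8]
[0.029, 0.0, -0.042, 0.0, 0.0, 0.0]
[0.062, 0.0, -0.083, 0.0, 0.0, 0.0]
[0.1, -0.0, -0.123, 0.0, 0.0, 0.0]
[0.14, 0.0, -0.16, 0.0, 0.0, 0.0]
[0.161, -0.0, -0.177, 0.0, 0.0, 0.0]
[0.182, 0.0, -0.194, 0.0, 0.0, 0.0]
[646.5 -90.9 175.3]
```

```bash
python3 -m inch '[[[0.012,0,-0.05,0,0,0],[0.027,0,-0.1,0,0,0],[0.046,0,-0.147,0,0,0],[0.07,0,-0.193,0,0,0],[0.095,0,-0.237,0,0,0],[0.095,0,-0.237,0,0,0]]]'
python3 -m inch '[[[0.03,0,-0.042,0,0,0],[0.062,0,-0.083,0,0,0],[0.1,0,-0.123,0,0,0],[0.14,0,-0.16,0,0,0],[0.16,0,-0.177,0,0,0],[0.18,0,-0.194,0,0,0],[0.18,0,-0.194,0,0,0]]]'
python3 - <<'E'
from h import *
p,q=pose();print(bay(p).round(1))
snap('top','t2.png',(230,130,200,130),4)
E
```

```text
clock: 13.33
eef_pos: [595.2, -89.0, 174.0]
tcp_rot: [-3.141, 0.768, -0.056]
contact_force: [-2.2, -1.1, 0.5]
opening: 0.603
grasp_force: 28.1
clock: 13.92
eef_pos: [647.7, -91.9, 175.3]
tcp_rot: [-3.141, 0.771, -0.056]
contact_force: [-1.4, -0.4, 0.1]
opening: 0.6
grasp_force: 29.3
[ -10.1 -125.   141.3]
```

View pics/t2.png

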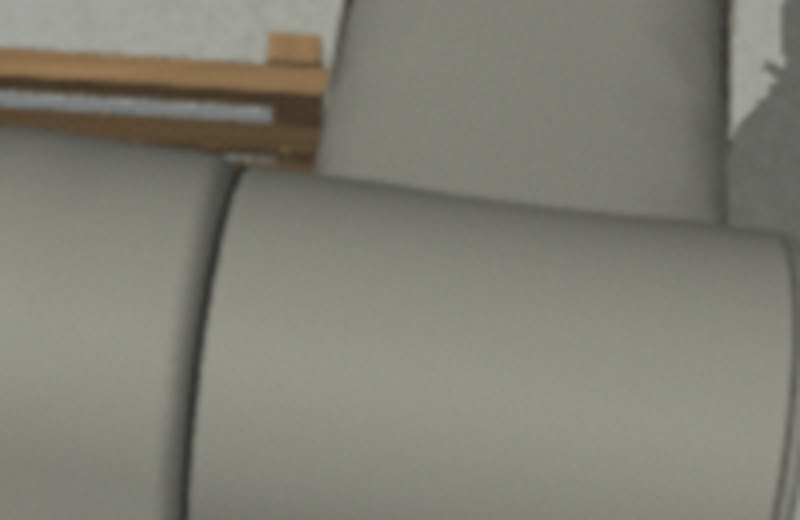

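The view is blocked by the arm, but the forces are small and consistent with the panel's foot resting on the ledge and fence. I'll bring the tool upright to clear the fence and lean the panel past its balance point.

```bash
python3 - <<'E'
from h import *
X=-18
st=(G(94,X,-124,beta=44)[0],tool(np.radians(44)))
print((st[0]-pose()[0]).round(1))
path(-124,[94]*5,[38,32,26,20,20],[X]*5,st)
g=G(94,X,-124,beta=20)
path(-124,[95,96,97,98,99],[20]*5,[-18]*5,g,pz=35.5)
E
```

```text
[-1.   1.   0.2]
[0.01, -0.0, -0.001, 0.0, 0.033, 0.0]
[0.02, 0.0, -0.002, 0.0, 0.067, 0.0]
[0.029, 0.0, -0.005, 0.0, 0.1, 0.0]
[0.039, -0.0, -0.008, 0.0, 0.133, 0.0]
[0.039, -0.0, -0.008, 0.0, 0.133, 0.0]
[0.011, 0.0, -0.01, 0.0, 0.0, 0.0]
[0.024, -0.0, -0.013, 0.0, 0.0, 0.0]
[0.038, -0.0, -0.015, 0.0, 0.0, 0.0]
[0.051, -0.0, -0.017, 0.0, 0.0, 0.0]
[0.065, -0.0, -0.019, 0.0, 0.0, 0.0]
```

```bash
python3 -m inch '[[[0.01,0,0,0,0.033,0],[0.02,0,0,0,0.067,0],[0.03,0,-0.005,0,0.1,0],[0.04,0,-0.008,0,0.133,0],[0.04,0,-0.008,0,0.133,0]]]'
python3 -m inch '[[[0.012,0,-0.004,0,0,0],[0.024,0,-0.006,0,0,0],[0.038,0,-0.009,0,0,0],[0.05,0,-0.01,0,0,0],[0.05,0,-0.01,0,0,0]]]'
python3 - <<'E'
from h import *
p,q=pose();print(bay(p).round(1),np.round(r.sense()['wrist_torque'],2))
E
```

```text
clock: 14.38
eef_pos: [653.1, -92.2, 172.5]
tcp_rot: [-3.141, 0.347, -0.057]
contact_force: [-0.3, -0.3, -1.1]
opening: 0.605
grasp_force: 16.3
clock: 14.8
eef_pos: [665.2, -92.8, 168.1]
tcp_rot: [-3.141, 0.356, -0.056]
contact_force: [-2.4, -0.8, -0.6]
opening: 0.606
grasp_force: 30.6
[   7.4 -124.8  134.1] [-0.04  0.42  0.04]
```

```bash
python3 -m inch '[[[0.015,0,0,0,0,0],[0.015,0,0,0,0,0],[0.015,0,0,0,0,0]]]'
python3 -m inch '[[[0.015,0,0,0,0,0],[0.015,0,0,0,0,0],[0.015,0,0,0,0,0]]]'
python3 - <<'E'
from h import *
p,q=pose();print(bay(p).round(1),np.round(r.sense()['wrist_torque'],2))
snap('scene','s3.png',(180,140,260,195),3)
E
```

```text
clock: 15.05
eef_pos: [666.8, -92.9, 167.7]
tcp_rot: [-3.141, 0.357, -0.056]
contact_force: [-5.9, -0.1, 1.0]
opening: 0.602
grasp_force: 33.3
clock: 15.3
eef_pos: [667.0, -92.9, 167.6]
tcp_rot: [-3.141, 0.363, -0.056]
contact_force: [-18.3, 1.2, 10.1]
opening: 0.602
grasp_force: 41.3
[   9.2 -124.9  133.6] [0.23 2.72 0.05]
```

View pics/s3.png

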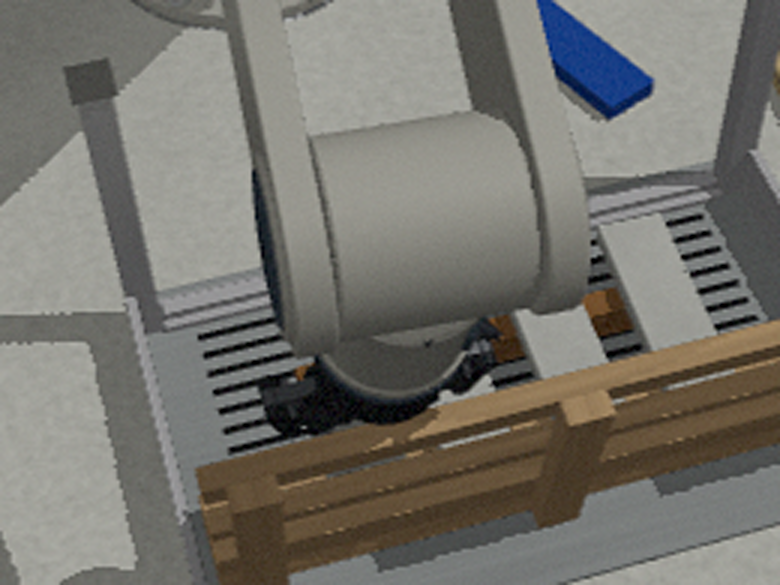

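The arm still hides the panel, but at the −18 N contact the grasp point is 10.6 mm from the fence plane. The panel's half thickness is 9 mm, so it is nearly flush. I'll release gently and withdraw upward.

```bash
python3 -m inch '[[[-0.02,0,0,0,0,0],[-0.02,0,0,0,0,0],[-0.02,0,0,0,0,0]]]'
python3 -m inch '[[[0,0,0,0,0,0],[0,0,0,0,0,0],[0,0,0,0,0,0],[0,0,0,0,0,0]]]' 0.55
python3 -m inch '[[[0,0,-0.1,0,0,0],[0,0,-0.2,0,0,0],[0,0,-0.35,0,0,0],[0,0,-0.5,0,0,0],[0,0,-0.5,0,0,0]]]'
python3 - <<'E'
from h import *
rows([(w(-80,-124,230),tool(0))])
snap('wrist','w3.png')
E
```

```text
clock: 15.6
eef_pos: [666.8, -92.9, 168.3]
tcp_rot: [-3.141, 0.354, -0.056]
contact_force: [-2.7, 0.4, 0.3]
opening: 0.607
grasp_force: 30.5
clock: 15.93
eef_pos: [667.0, -93.0, 168.5]
tcp_rot: [-3.141, 0.354, -0.056]
contact_force: [-0.8, 0.0, -0.6]
opening: 0.776
grasp_force: 0.4
clock: 16.35
eef_pos: [705.1, -95.2, 268.6]
tcp_rot: [3.141, 0.344, -0.056]
contact_force: [1.5, -0.3, 1.7]
opening: 0.776
grasp_force: 0.0
[-0.535, -0.005, 0.397, 0.0, 0.109, -0.0]
```

View pics/w3.png

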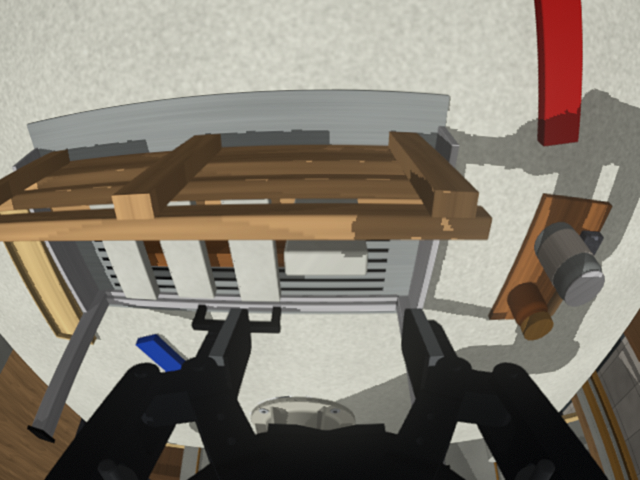

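A white patch at (285–365, 245–275) sits just beyond the fence's top rail. I'll check whether it is the standing panel's top end.

```bash
python3 - <<'E'
from h import *
for p in [(285,244),(285,274),(366,276),(366,246)]:
    print([bay(wray(*p,z)).round(0).tolist() for z in (204,120,52)])
E
```

```text
[[41.0, -102.0, 170.0], [-27.0, -90.0, 86.0], [-82.0, -81.0, 18.0]]
[[17.0, -101.0, 170.0], [-63.0, -88.0, 86.0], [-127.0, -77.0, 18.0]]
[[15.0, -151.0, 170.0], [-65.0, -164.0, 86.0], [-131.0, -174.0, 18.0]]
[[39.0, -149.0, 170.0], [-29.0, -161.0, 86.0], [-85.0, -170.0, 18.0]]
```

At z=204 the patch measures 50 mm wide with its front edge at bay x ≈ 15, so panel 4 is standing against the fence. On to panel 3.

```bash
python3 - <<'E'
from h import *
p=pose()
a=(G(0,-7,-42,beta=-10)[0]+[0,0,190],tool(0)); rows([a])
g=G(0,-7,-42,beta=-10); rows([(g[0]+[0,0,70],g[1]),g],a)
E
```

```text
[-0.881, -0.415, 0.593, 0.0, 0.11, -0.0]
[0.0, -0.0, 0.6, -0.0, 0.056, 0.0]
[0.0, -0.0, 0.95, -0.0, 0.056, 0.0]
```

```bash
python3 -m inch '[[[-0.88,-0.415,0.593,0,0.11,0],[-0.88,-0.415,0.593,0,0.11,0],[-0.88,-0.415,0.593,0,0.11,0],[-0.88,-0.415,0.593,0,0.11,0],[-0.88,-0.415,0.593,0,0.11,0],[-0.88,-0.415,0.593,0,0.11,0],[-0.88,-0.415,0.593,0,0.11,0]]]' 0.55
python3 -m inch '[[[0,0,0.2,0,0.056,0],[0,0,0.4,0,0.056,0],[0,0,0.6,0,0.056,0],[0,0,0.6,0,0.056,0],[0,0,0.6,0,0.056,0]]]'
python3 - <<'E'
from h import *
p,q=pose();print(bay(p).round(1),np.round(r.sense()['qpos'],2))
im=r.grab_frame('wrist')[:,:,::-1].copy();cv2.imwrite('pics/raw_w4.png',im)
hsv=cv2.cvtColor(im,cv2.COLOR_BGR2HSV);m=((hsv[:,:,2]>125)&(hsv[:,:,1]<45)).astype(np.uint8)
# scan panel edges on rows: print white runs
for v in range(60,330,30):
    x=np.flatnonzero(np.diff(np.r_[0,m[v],0].astype(int)));runs=[(a,b) for a,b in zip(x[::2],x[1::2]) if b-a>25]
    print(v,[(a,b) for a,b in runs],[[bay(wray(a,v,52))[:2].round(0).tolist(),bay(wray(b,v,52))[:2].round(0).tolist()] for a,b in runs if 200<a<450])
rows([G(0,-7,-42,beta=-10)])
E
```

```text
clock: 16.98
eef_pos: [492.3, 1.3, 209.7]
tcp_rot: [-3.141, 0.015, -0.056]
contact_force: [0.3, -0.6, 0.4]
opening: 0.775
grasp_force: 0.0
clock: 17.4
eef_pos: [496.8, -0.3, 89.8]
tcp_rot: [3.142, -0.161, -0.056]
contact_force: [0.5, -0.1, -0.0]
opening: 0.775
grasp_force: 0.0
[-166.   -41.9   55.8] [ 0.    0.29  2.14 -0.02  0.56  1.64]
60 [(np.int64(37), np.int64(88)), (np.int64(131), np.int64(211)), (np.int64(273), np.int64(371))] [[[-36.0, -15.0], [-36.0, -67.0]]]
90 [(np.int64(30), np.int64(84)), (np.int64(128), np.int64(209)), (np.int64(273), np.int64(371))] [[[-53.0, -15.0], [-54.0, -67.0]]]
120 [(np.int64(27), np.int64(82)), (np.int64(126), np.int64(208)), (np.int64(272), np.int64(372)), (np.int64(409), np.int64(444))] [[[-70.0, -15.0], [-70.0, -67.0]], [[-69.0, -87.0], [-68.0, -106.0]]]
150 [(np.int64(16), np.int64(81)), (np.int64(125), np.int64(208)), (np.int64(272), np.int64(372)), (np.int64(407), np.int64(495)), (np.int64(552), np.int64(590))] [[[-86.0, -15.0], [-86.0, -67.0]], [[-85.0, -86.0], [-83.0, -137.0]]]
180 [(np.int64(16), np.int64(81)), (np.int64(125), np.int64(2
[... 193 characters left out ...]
 np.int64(208)), (np.int64(273), np.int64(371)), (np.int64(501), np.int64(588))] [[[-117.0, -15.0], [-117.0, -67.0]]]
240 [(np.int64(20), np.int64(83)), (np.int64(128), np.int64(209)), (np.int64(272), np.int64(371)), (np.int64(407), np.int64(586))] [[[-133.0, -14.0], [-133.0, -67.0]], [[-133.0, -86.0], [-133.0, -208.0]]]
270 [(np.int64(31), np.int64(85)), (np.int64(131), np.int64(211)), (np.int64(274), np.int64(370)), (np.int64(544), np.int64(583))] [[[-150.0, -15.0], [-150.0, -67.0]]]
300 [(np.int64(30), np.int64(89)), (np.int64(134), np.int64(213)), (np.int64(275), np.int64(369)), (np.int64(536), np.int64(578))] [[[-167.0, -15.0], [-167.0, -67.0]]]
[-0.036, 0.001, 0.337, -0.0, 0.003, -0.0]
```

View pics/raw_w4.png

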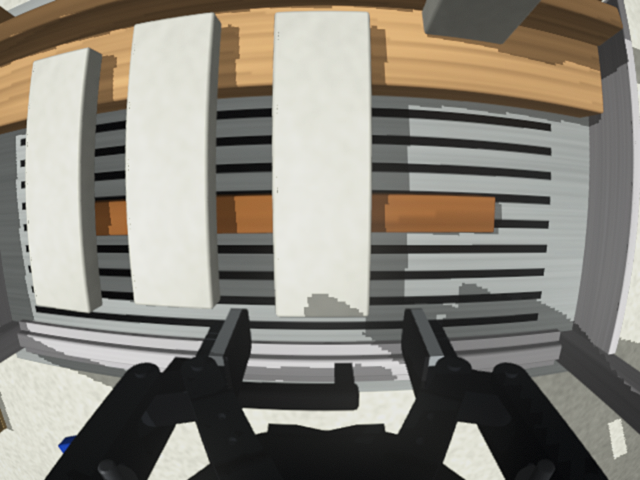

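Panel 4 stands at the fence, at (425–540, 0–45). Panel 3 is centred at bay y = −41, and the stick's right end is at (495,214). I'll compute the whole swing for panel 3.

```bash
cat > plan.py <<'E'
from h import *
def plan(b,x0):
    g=G(0,x0,b,beta=-10); print('descend');rows([g])
    I=lambda t:np.interp(t,[0,54,98],[-10,44,44]); X=lambda t:np.interp(t,[0,80],[x0-1,-18])
    for a in ([6,12,18,24,30,36,42],[48,54,58,62,66,70,74],[78,82,86,90,92,94]):
        print(a);path(b,a,I(a),X(a),g); g=G(a[-1],X(a[-1]),b,beta=I(a[-1]))
    print('upright'); path(b,[94]*4,[38,32,26,20],[-18]*4,g)
    g=G(94,-18,b,beta=20); print('lean'); path(b,[95.5,97,98.5],[20]*3,[-18]*3,g,pz=35.5)
E
python3 -c "
from plan import *
print(bay(wray(425,38,34)).round(1),bay(wray(510,44,34)).round(1),bay(wray(495,195,34)).round(1),bay(wray(495,233,34)).round(1))
plan(-41,-7)"
```

```text
[ -13.4 -102.3    0. ] [  -9.3 -160.3    0. ] [-108.2 -146.1    0. ] [-131.6 -147.3    0. ]
descend
[-0.036, -0.004, 0.337, -0.0, 0.003, -0.0]
[6, 12, 18, 24, 30, 36, 42]
[0.004, -0.0, -0.081, 0.0, -0.033, -0.0]
[0.022, -0.0, -0.158, 0.0, -0.067, -0.0]
[0.047, -0.0, -0.234, 0.0, -0.1, -0.0]
[0.081, 0.0, -0.305, 0.0, -0.133, -0.0]
[0.121, 0.0, -0.373, 0.0, -0.167, -0.0]
[0.168, 0.0, -0.436, 0.0, -0.2, -0.0]
[0.221, 0.0, -0.492, 0.0, -0.233, -0.0]
[48, 54, 58, 62, 66, 70, 74]
[0.01, 0.0, -0.077, 0.0, -0.033, -0.0]
[0.028, 0.0, -0.152, -0.0, -0.067, -0.0]
[0.051, 0.0, -0.199, -0.0, -0.067, -0.0]
[0.077, 0.0, -0.245, -0.0, -0.067, -0.0]
[0.106, 0.0, -0.288, -0.0, -0.067, -0.0]
[0.139, 0.0, -0.329, -0.0, -0.067, -0.0]
[0.174, 0.0, -0.367, -0.0, -0.067, -0.0]
[78, 82, 86, 90, 92, 94]
[0.03, -0.0, -0.043, 0.0, 0.0, 0.0]
[0.063, 0.0, -0.084, 0.0, 0.0, 0.0]
[0.101, 0.0, -0.124, 0.0, 0.0, 0.0]
[0.141, 0.0, -0.161, 0.0, 0.0, 0.0]
[0.162, 0.0, -0.178, 0.0, 0.0, 0.0]
[0.183, -0.0, -0.195, 0.0, 0.0, 0.0]
upright
[0.01, -0.0, -0.001, 0.0, 0.033, 0.0]
[0.02, -0.0, -0.002, 0.0, 0.067, 0.0]
[0.029, -0.0, -0.005, 0.0, 0.1, 0.0]
[0.039, -0.0, -0.008, 0.0, 0.133, 0.0]
lean
[0.017, 0.0, -0.011, 0.0, 0.0, 0.0]
[0.038, 0.0, -0.015, 0.0, 0.0, 0.0]
[0.058, 0.0, -0.018, 0.0, 0.0, 0.0]
```

```bash
python3 -m inch '[[[-0.02,-0.004,0.17,0,0.003,0],[-0.036,-0.004,0.3,0,0.003,0],[-0.036,-0.004,0.337,0,0.003,0],[-0.036,-0.004,0.337,0,0.003,0],[-0.036,-0.004,0.337,0,0.003,0]]]' 
python3 -m inch '[[[0,0,0,0,0,0],[0,0,0,0,0,0],[0,0,0,0,0,0],[0,0,0,0,0,0],[0,0,0,0,0,0]]]' -1 25
python3 -m inch '[[[0.004,0,-0.081,0,-0.033,0],[0.022,0,-0.158,0,-0.067,0],[0.047,0,-0.234,0,-0.1,0],[0.081,0,-0.305,0,-0.133,0],[0.121,0,-0.373,0,-0.167,0],[0.168,0,-0.436,0,-0.2,0],[0.221,0,-0.492,0,-0.233,0],[0.221,0,-0.492,0,-0.233,0]]]'
python3 -m inch '[[[0.01,0,-0.077,0,-0.033,0],[0.028,0,-0.152,0,-0.067,0],[0.051,0,-0.2,0,-0.067,0],[0.077,0,-0.245,0,-0.067,0],[0.106,0,-0.288,0,-0.067,0],[0.139,0,-0.329,0,-0.067,0],[0.174,0,-0.367,0,-0.067,0],[0.174,0,-0.367,0,-0.067,0]]]'
```

```text
clock: 17.87
eef_pos: [504.8, 0.2, 26.0]
tcp_rot: [-3.141, -0.178, -0.057]
contact_force: [0.6, -0.4, 0.1]
opening: 0.778
grasp_force: 0.0
clock: 18.28
eef_pos: [504.9, 0.3, 26.4]
tcp_rot: [-3.141, -0.181, -0.057]
contact_force: [-0.0, 0.3, 6.0]
opening: 0.603
grasp_force: 29.6
clock: 18.95
eef_pos: [533.1, -1.4, 130.5]
tcp_rot: [-3.141, 0.557, -0.056]
contact_force: [-2.1, -0.9, -2.2]
opening: 0.601
grasp_force: 27.7
clock: 19.62
eef_pos: [598.0, -4.9, 174.2]
tcp_rot: [-3.141, 0.763, -0.056]
contact_force: [-2.3, 0.3, 1.1]
opening: 0.599
grasp_force: 27.3
```

```bash
python3 -m inch '[[[0.03,0,-0.043,0,0,0],[0.063,0,-0.084,0,0,0],[0.1,0,-0.124,0,0,0],[0.14,0,-0.161,0,0,0],[0.162,0,-0.178,0,0,0],[0.183,0,-0.195,0,0,0],[0.183,0,-0.195,0,0,0]]]'
python3 -m inch '[[[0.01,0,0,0,0.033,0],[0.02,0,-0.002,0,0.067,0],[0.03,0,-0.005,0,0.1,0],[0.04,0,-0.008,0,0.133,0],[0.04,0,-0.008,0,0.133,0]]]'
python3 -m inch '[[[0.017,0,-0.005,0,0,0],[0.038,0,-0.008,0,0,0],[0.058,0,-0.01,0,0,0],[0.058,0,-0.01,0,0,0]]]'
python3 -c "
from h import *
p,q=pose();print(bay(p).round(1))"
```

```text
clock: 20.2
eef_pos: [650.8, -8.1, 175.7]
tcp_rot: [-3.141, 0.766, -0.056]
contact_force: [-1.2, -0.7, -0.4]
opening: 0.601
grasp_force: 28.4
clock: 20.62
eef_pos: [655.9, -8.4, 173.1]
tcp_rot: [-3.141, 0.341, -0.056]
contact_force: [0.6, -0.6, -0.8]
opening: 0.601
grasp_force: 31.3
clock: 20.95
eef_pos: [670.2, -9.2, 168.4]
tcp_rot: [-3.141, 0.35, -0.056]
contact_force: [-2.0, 0.3, 0.0]
opening: 0.603
grasp_force: 32.1
[  7.7 -41.1 134.4]
```

```bash
python3 -m inch '[[[0.015,0,0,0,0,0],[0.022,0,0,0,0,0],[0.022,0,0,0,0,0],[0.022,0,0,0,0,0]]]'
python3 -m inch '[[[-0.012,0,0,0,0,0],[-0.012,0,0,0,0,0],[-0.012,0,0,0,0,0]]]'
python3 -m inch '[[[0,0,0,0,0,0],[0,0,0,0,0,0],[0,0,0,0,0,0],[0,0,0,0,0,0]]]' 0.55
python3 -m inch '[[[0,0,-0.1,0,0,0],[0,0,-0.2,0,0,0],[0,0,-0.35,0,0,0],[0,0,-0.5,0,0,0],[0,0,-0.5,0,0,0]]]'
python3 - <<'E'
from h import *
im=r.grab_frame('wrist')[:,:,::-1].copy();cv2.imwrite('pics/raw_w5.png',im)
hsv=cv2.cvtColor(im,cv2.COLOR_BGR2HSV);m=((hsv[:,:,2]>125)&(hsv[:,:,1]<45)).astype(np.uint8)
for u in (300,325,350):
    x=np.flatnonzero(np.diff(np.r_[0,m[200:330,u],0].astype(int)))+200
    print(u,x,[bay(wray(u,v,204))[:2].round(0).tolist() for v in x])
a=(G(0,-4,45,beta=-10)[0]+[0,0,190],tool(0)); rows([a])
E
```

```text
clock: 21.28
eef_pos: [671.7, -9.3, 167.6]
tcp_rot: [-3.141, 0.354, -0.056]
contact_force: [-10.8, 0.1, 6.2]
opening: 0.603
grasp_force: 38.0
clock: 21.53
eef_pos: [671.3, -9.2, 168.0]
tcp_rot: [-3.141, 0.349, -0.056]
contact_force: [-1.8, -0.6, -2.9]
opening: 0.606
grasp_force: 31.9
clock: 21.87
eef_pos: [671.6, -9.3, 169.0]
tcp_rot: [-3.141, 0.347, -0.056]
contact_force: [0.5, 0.6, -0.9]
opening: 0.776
grasp_force: 0.0
clock: 22.28
eef_pos: [708.8, -11.3, 269.2]
tcp_rot: [-3.141, 0.338, -0.056]
contact_force: [0.1, -0.7, 0.5]
opening: 0.773
grasp_force: 0.0
300 [250 275 283 288 292 296 298 303 305 310 312 323] [[35.0, -27.0], [15.0, -26.0], [8.0, -26.0], [4.0, -25.0], [0.0, -25.0], [-4.0, -25.0], [-6.0, -25.0], [-10.0, -25.0], [-12.0, -25.0], [-18.0, -24.0], [-20.0, -24.0], [-32.0, -24.0]]
325 [250 279 283 288 292 296 298 303 305 310 312 323] [[35.0, -42.0], [12.0, -42.0], [8.0, -42.0], [4.0, -42.0], [0.0, -41.0], [-4.0, -41.0], [-5.0, -41.0], [-10.0, -41.0], [-12.0, -41.0], [-17.0, -41.0], [-20.0, -41.0], [-32.0, -41.0]]
350 [258 279 283 288 292 296 298 303 305 310 312 330] [[29.0, -56.0], [12.0, -57.0], [8.0, -57.0], [4.0, -58.0], [0.0, -58.0], [-4.0, -58.0], [-6.0, -58.0], [-10.0, -58.0], [-12.0, -58.0], [-18.0, -58.0], [-20.0, -59.0], [-40.0, -59.0]]
[-0.864, -0.43, 0.583, -0.0, 0.108, -0.0]
```

Panel 3's top edge is at the same place (bay x ≈ 13), so it is standing too. Next, panel 2.

```bash
python3 -m inch '[[[-0.864,-0.43,0.583,0,0.108,0],[-0.864,-0.43,0.583,0,0.108,0],[-0.864,-0.43,0.583,0,0.108,0],[-0.864,-0.43,0.583,0,0.108,0],[-0.864,-0.43,0.583,0,0.108,0],[-0.864,-0.43,0.583,0,0.108,0],[-0.864,-0.43,0.583,0,0.108,0]]]'
python3 -m inch '[[[0,0,0.2,0,0.056,0],[0,0,0.4,0,0.056,0],[0,0,0.6,0,0.056,0],[0,0,0.6,0,0.056,0],[0,0,0.6,0,0.056,0]]]'
cat > edge.py <<'E'
from h import *
def near(tag):
    im=r.grab_frame('wrist')[:,:,::-1].copy();cv2.imwrite(f'pics/raw_{tag}.png',im)
    hsv=cv2.cvtColor(im,cv2.COLOR_BGR2HSV);m=((hsv[:,:,2]>125)&(hsv[:,:,1]<45)).astype(np.uint8)
    out=[]
    for v in (90,150,210,270):
        x=np.flatnonzero(np.diff(np.r_[0,m[v],0].astype(int)))
        for a,b in zip(x[::2],x[1::2]):
            if a<326<b: out.append((bay(wray(a,v,52))[1],bay(wray(b,v,52))[1]))
    print('edges y',np.round(out,1).tolist())
    for u in (300,325,350):
        y=np.flatnonzero(np.diff(np.r_[0,m[40:400,u],0].astype(int)))+40
        print('x',[bay(wray(u,v,52))[0].round(0) for v in y])
E
python3 -c "
from edge import *
print(bay(pose()[0]).round(1)); near('w6')"
```

```text
clock: 22.92
eef_pos: [499.3, 87.4, 209.3]
tcp_rot: [3.141, 0.017, -0.055]
contact_force: [-0.3, -0.4, -0.6]
opening: 0.774
grasp_force: 0.0
clock: 23.33
eef_pos: [504.7, 85.8, 89.9]
tcp_rot: [3.14, -0.161, -0.056]
contact_force: [0.2, 0.0, 0.4]
opening: 0.775
grasp_force: 0.0
[-162.8   44.4   55.9]
edges y [[72.1, 20.1], [72.4, 20.4], [72.7, 20.7], [73.5, 21.2]]
x [np.float64(-22.0), np.float64(-179.0), np.float64(-184.0), np.float64(-191.0), np.float64(-193.0), np.float64(-200.0), np.float64(-203.0), np.float64(-205.0)]
x [np.float64(-22.0), np.float64(-179.0), np.float64(-184.0), np.float64(-191.0), np.float64(-193.0), np.float64(-200.0), np.float64(-203.0), np.float64(-219.0)]
x [np.float64(-22.0), np.float64(-179.0), np.float64(-184.0), np.float64(-191.0), np.float64(-193.0), np.float64(-200.0), np.float64(-203.0), np.float64(-214.0), np.float64(-217.0), np.float64(-220.0)]
```

```bash
python3 -c "
from plan import *
plan(46.5,-8)"
```

```text
descend
[-0.057, -0.008, 0.334, 0.0, 0.003, -0.0]
[6, 12, 18, 24, 30, 36, 42]
[0.005, 0.0, -0.08, 0.0, -0.033, -0.0]
[0.023, 0.0, -0.158, 0.0, -0.067, -0.0]
[0.049, 0.0, -0.233, 0.0, -0.1, -0.0]
[0.082, 0.0, -0.305, 0.0, -0.133, -0.0]
[0.123, 0.0, -0.373, 0.0, -0.167, -0.0]
[0.17, 0.0, -0.435, 0.0, -0.2, -0.0]
[0.224, 0.0, -0.492, 0.0, -0.233, -0.0]
[48, 54, 58, 62, 66, 70, 74]
[0.01, -0.0, -0.077, 0.0, -0.033, -0.0]
[0.029, -0.0, -0.153, -0.0, -0.067, -0.0]
[0.052, -0.0, -0.2, -0.0, -0.067, -0.0]
[0.078, -0.0, -0.245, -0.0, -0.067, -0.0]
[0.108, -0.0, -0.289, -0.0, -0.067, -0.0]
[0.14, -0.0, -0.33, -0.0, -0.067, -0.0]
[0.176, -0.0, -0.368, -0.0, -0.067, -0.0]
[78, 82, 86, 90, 92, 94]
[0.03, 0.0, -0.043, 0.0, 0.0, 0.0]
[0.064, 0.0, -0.084, 0.0, 0.0, 0.0]
[0.101, 0.0, -0.124, 0.0, 0.0, 0.0]
[0.141, 0.0, -0.161, 0.0, 0.0, 0.0]
[0.162, 0.0, -0.178, 0.0, 0.0, 0.0]
[0.184, 0.0, -0.195, 0.0, 0.0, 0.0]
upright
[0.01, -0.0, -0.001, 0.0, 0.033, 0.0]
[0.02, 0.0, -0.002, 0.0, 0.067, 0.0]
[0.029, 0.0, -0.005, 0.0, 0.1, 0.0]
[0.039, -0.0, -0.008, 0.0, 0.133, 0.0]
lean
[0.017, 0.0, -0.011, 0.0, 0.0, 0.0]
[0.038, 0.0, -0.015, 0.0, 0.0, 0.0]
[0.058, 0.0, -0.018, 0.0, 0.0, 0.0]
```

```bash
python3 -m inch '[[[-0.03,-0.008,0.17,0,0.003,0],[-0.055,-0.008,0.3,0,0.003,0],[-0.057,-0.008,0.334,0,0.003,0],[-0.057,-0.008,0.334,0,0.003,0],[-0.057,-0.008,0.334,0,0.003,0]]]' 
python3 -m inch '[[[0,0,0,0,0,0],[0,0,0,0,0,0],[0,0,0,0,0,0],[0,0,0,0,0,0],[0,0,0,0,0,0]]]' -1 25
python3 -m inch '[[[0.005,0,-0.08,0,-0.033,0],[0.023,0,-0.158,0,-0.067,0],[0.049,0,-0.234,0,-0.1,0],[0.082,0,-0.305,0,-0.133,0],[0.123,0,-0.373,0,-0.167,0],[0.17,0,-0.436,0,-0.2,0],[0.224,0,-0.492,0,-0.233,0],[0.224,0,-0.492,0,-0.233,0]]]'
python3 -m inch '[[[0.01,0,-0.077,0,-0.033,0],[0.029,0,-0.153,0,-0.067,0],[0.052,0,-0.2,0,-0.067,0],[0.078,0,-0.245,0,-0.067,0],[0.108,0,-0.289,0,-0.067,0],[0.14,0,-0.33,0,-0.067,0],[0.176,0,-0.368,0,-0.067,0],[0.176,0,-0.368,0,-0.067,0]]]'
```

```text
clock: 23.8
eef_pos: [508.9, 87.9, 26.0]
tcp_rot: [-3.141, -0.179, -0.057]
contact_force: [0.2, 0.5, 1.1]
opening: 0.771
grasp_force: 0.0
clock: 24.22
eef_pos: [509.0, 88.1, 26.4]
tcp_rot: [-3.14, -0.181, -0.057]
contact_force: [-1.1, -0.6, 7.2]
opening: 0.601
grasp_force: 29.6
clock: 24.88
eef_pos: [537.7, 86.0, 130.5]
tcp_rot: [-3.14, 0.557, -0.056]
contact_force: [-1.3, -1.2, -1.8]
opening: 0.601
grasp_force: 28.9
clock: 25.55
eef_pos: [603.1, 82.4, 174.2]
tcp_rot: [-3.141, 0.763, -0.056]
contact_force: [-2.5, -0.0, 0.2]
opening: 0.603
grasp_force: 29.0
```

```bash
python3 -m inch '[[[0.03,0,-0.043,0,0,0],[0.064,0,-0.084,0,0,0],[0.1,0,-0.124,0,0,0],[0.14,0,-0.161,0,0,0],[0.162,0,-0.178,0,0,0],[0.184,0,-0.195,0,0,0],[0.184,0,-0.195,0,0,0]]]'
python3 -m inch '[[[0.01,0,0,0,0.033,0],[0.02,0,-0.002,0,0.067,0],[0.03,0,-0.005,0,0.1,0],[0.04,0,-0.008,0,0.133,0],[0.04,0,-0.008,0,0.133,0]]]'
python3 -m inch '[[[0.017,0,-0.005,0,0,0],[0.038,0,-0.008,0,0,0],[0.058,0,-0.01,0,0,0],[0.058,0,-0.01,0,0,0]]]'
python3 -m inch '[[[0.012,0,0,0,0,0],[0.012,0,0,0,0,0],[0.012,0,0,0,0,0]]]'
python3 -c "
from h import *
p,q=pose();print(bay(p).round(1))"
```

```text
clock: 26.13
eef_pos: [656.0, 79.4, 175.5]
tcp_rot: [-3.141, 0.765, -0.056]
contact_force: [-1.3, -0.3, -1.1]
opening: 0.604
grasp_force: 29.8
clock: 26.55
eef_pos: [661.1, 79.2, 172.9]
tcp_rot: [-3.141, 0.341, -0.056]
contact_force: [-0.5, 0.4, -1.4]
opening: 0.604
grasp_force: 31.0
clock: 26.88
eef_pos: [675.3, 78.2, 168.1]
tcp_rot: [-3.141, 0.35, -0.057]
contact_force: [-2.2, -0.5, -0.7]
opening: 0.604
grasp_force: 31.5
clock: 27.13
eef_pos: [676.4, 78.1, 167.5]
tcp_rot: [-3.141, 0.35, -0.057]
contact_force: [-5.2, 0.5, -1.0]
opening: 0.607
grasp_force: 32.8
[  9.   46.4 133.5]
```

Same signature as before. I'll release, withdraw and go over panel 1.

```bash
python3 -m inch '[[[0,0,0,0,0,0],[0,0,0,0,0,0],[0,0,0,0,0,0],[0,0,0,0,0,0]]]' 0.55
python3 -m inch '[[[0,0,-0.1,0,0,0],[0,0,-0.2,0,0,0],[0,0,-0.35,0,0,0],[0,0,-0.5,0,0,0],[0,0,-0.5,0,0,0]]]'
python3 - <<'E'
from h import *
im=r.grab_frame('wrist')[:,:,::-1].copy();cv2.imwrite('pics/raw_w7.png',im)
hsv=cv2.cvtColor(im,cv2.COLOR_BGR2HSV);m=((hsv[:,:,2]>125)&(hsv[:,:,1]<45)).astype(np.uint8)
for u in (300,325,350):
    x=np.flatnonzero(np.diff(np.r_[0,m[200:330,u],0].astype(int)))[:4]+200
    print(u,[bay(wray(u,v,204))[:2].round(0).tolist() for v in x])
a=(G(0,-8,133,beta=-10)[0]+[0,0,190],tool(0)); rows([a])
E
```

```text
clock: 27.47
eef_pos: [676.7, 78.2, 168.3]
tcp_rot: [-3.141, 0.348, -0.056]
contact_force: [-2.9, 0.3, -1.5]
opening: 0.772
grasp_force: 1.3
clock: 27.88
eef_pos: [715.0, 76.3, 269.2]
tcp_rot: [-3.14, 0.336, -0.056]
contact_force: [-0.2, 0.2, 0.3]
opening: 0.775
grasp_force: 0.0
300 [[35.0, 61.0], [15.0, 62.0], [8.0, 62.0], [4.0, 62.0]]
325 [[35.0, 46.0], [13.0, 46.0], [9.0, 46.0], [4.0, 46.0]]
350 [[32.0, 31.0], [13.0, 31.0], [9.0, 30.0], [4.0, 30.0]]
[-0.89, -0.431, 0.591, -0.001, 0.108, -0.0]
```

```bash
python3 -m inch '[[[-0.89,-0.431,0.591,0,0.108,0],[-0.89,-0.431,0.591,0,0.108,0],[-0.89,-0.431,0.591,0,0.108,0],[-0.89,-0.431,0.591,0,0.108,0],[-0.89,-0.431,0.591,0,0.108,0],[-0.89,-0.431,0.591,0,0.108,0],[-0.89,-0.431,0.591,0,0.108,0]]]'
python3 -m inch '[[[0,0,0.2,0,0.056,0],[0,0,0.4,0,0.056,0],[0,0,0.6,0,0.056,0],[0,0,0.6,0,0.056,0],[0,0,0.6,0,0.056,0]]]'
python3 -c "
from edge import *
print(bay(pose()[0]).round(1)); near('w8')
from plan import *
plan(134,-10)"
```

```text
clock: 28.52
eef_pos: [501.1, 175.1, 210.0]
tcp_rot: [3.141, 0.014, -0.055]
contact_force: [0.3, -0.3, -0.3]
opening: 0.776
grasp_force: 0.0
clock: 28.93
eef_pos: [505.6, 173.6, 90.3]
tcp_rot: [3.14, -0.163, -0.056]
contact_force: [-0.1, -0.1, 0.6]
opening: 0.775
grasp_force: 0.0
[-166.8  132.2   56.3]
edges y [[157.6, 106.0], [202.1, 107.3], [202.2, 108.7], [162.2, 110.3]]
x [np.float64(-25.0), np.float64(-180.0), np.float64(-185.0), np.float64(-192.0), np.float64(-194.0), np.float64(-201.0), np.float64(-203.0), np.float64(-219.0), np.float64(-226.0), np.float64(-233.0)]
x [np.float64(-26.0), np.float64(-180.0), np.float64(-185.0), np.float64(-192.0), np.float64(-194.0), np.float64(-201.0), np.float64(-203.0), np.float64(-220.0), np.float64(-226.0), np.float64(-233.0)]
x [np.float64(-25.0), np.float64(-181.0), np.float64(-185.0), np.float64(-192.0), np.float64(-194.0), np.float64(-201.0), np.float64(-203.0), np.float64(-222.0), np.float64(-226.0), np.float64(-233.0)]
descend
[-0.047, -0.005, 0.338, -0.0, 0.002, -0.0]
[6, 12, 18, 24, 30, 36, 42]
[0.006, -0.0, -0.08, 0.0, -0.033, -0.0
[... 364 characters left out ...]
0.201, -0.0, -0.067, -0.0]
[0.08, 0.0, -0.247, -0.0, -0.067, -0.0]
[0.11, 0.0, -0.29, -0.0, -0.067, -0.0]
[0.143, 0.0, -0.331, -0.0, -0.067, -0.0]
[0.179, 0.0, -0.37, -0.0, -0.067, -0.0]
[78, 82, 86, 90, 92, 94]
[0.03, 0.0, -0.043, 0.0, 0.0, 0.0]
[0.064, 0.0, -0.085, 0.0, 0.0, 0.0]
[0.102, 0.0, -0.125, 0.0, 0.0, 0.0]
[0.142, 0.0, -0.162, 0.0, 0.0, 0.0]
[0.163, 0.0, -0.179, 0.0, 0.0, 0.0]
[0.184, -0.0, -0.196, 0.0, 0.0, 0.0]
upright
[0.01, -0.0, -0.001, 0.0, 0.033, 0.0]
[0.02, -0.0, -0.002, 0.0, 0.067, 0.0]
[0.029, -0.0, -0.005, 0.0, 0.1, 0.0]
[0.039, -0.0, -0.008, 0.0, 0.133, 0.0]
lean
[0.017, 0.0, -0.011, 0.0, 0.0, 0.0]
[0.038, 0.0, -0.015, 0.0, 0.0, 0.0]
[0.058, 0.0, -0.018, 0.0, 0.0, 0.0]
```

```bash
python3 -m inch '[[[-0.03,-0.017,0.17,0,0.002,0],[-0.047,-0.017,0.3,0,0.002,0],[-0.047,-0.017,0.338,0,0.002,0],[-0.047,-0.017,0.338,0,0.002,0],[-0.047,-0.017,0.338,0,0.002,0]]]' 
python3 -m inch '[[[0,0,0,0,0,0],[0,0,0,0,0,0],[0,0,0,0,0,0],[0,0,0,0,0,0],[0,0,0,0,0,0]]]' -1 25
python3 -m inch '[[[0.006,0,-0.08,0,-0.033,0],[0.024,0,-0.158,0,-0.067,0],[0.051,0,-0.234,0,-0.1,0],[0.085,0,-0.305,0,-0.133,0],[0.126,0,-0.372,0,-0.167,0],[0.175,0,-0.434,0,-0.2,0],[0.229,0,-0.491,0,-0.233,0],[0.229,0,-0.491,0,-0.233,0]]]'
python3 -m inch '[[[0.011,0,-0.078,0,-0.033,0],[0.03,0,-0.153,0,-0.067,0],[0.053,0,-0.2,0,-0.067,0],[0.08,0,-0.247,0,-0.067,0],[0.11,0,-0.29,0,-0.067,0],[0.143,0,-0.331,0,-0.067,0],[0.179,0,-0.37,0,-0.067,0],[0.179,0,-0.37,0,-0.067,0]]]'
```

```text
clock: 29.4
eef_pos: [511.2, 177.8, 25.6]
tcp_rot: [-3.14, -0.176, -0.057]
contact_force: [0.6, -0.2, 0.1]
opening: 0.773
grasp_force: 0.0
clock: 29.82
eef_pos: [511.0, 177.9, 25.6]
tcp_rot: [-3.14, -0.177, -0.057]
contact_force: [-1.6, -1.3, 8.2]
opening: 0.608
grasp_force: 27.3
clock: 30.48
eef_pos: [541.0, 175.4, 129.4]
tcp_rot: [-3.14, 0.561, -0.057]
contact_force: [-1.2, -0.9, -1.2]
opening: 0.605
grasp_force: 27.0
clock: 31.15
eef_pos: [607.5, 171.7, 173.0]
tcp_rot: [-3.141, 0.767, -0.056]
contact_force: [-1.0, -0.3, 0.2]
opening: 0.605
grasp_force: 26.8
```

```bash
python3 -m inch '[[[0.03,0,-0.043,0,0,0],[0.064,0,-0.085,0,0,0],[0.102,0,-0.125,0,0,0],[0.142,0,-0.162,0,0,0],[0.163,0,-0.179,0,0,0],[0.184,0,-0.196,0,0,0],[0.184,0,-0.196,0,0,0]]]'
python3 -m inch '[[[0.01,0,0,0,0.033,0],[0.02,0,-0.002,0,0.067,0],[0.03,0,-0.005,0,0.1,0],[0.04,0,-0.008,0,0.133,0],[0.04,0,-0.008,0,0.133,0]]]'
python3 -m inch '[[[0.017,0,-0.005,0,0,0],[0.038,0,-0.008,0,0,0],[0.058,0,-0.01,0,0,0],[0.058,0,-0.01,0,0,0]]]'
python3 -m inch '[[[0.012,0,0,0,0,0],[0.012,0,0,0,0,0],[0.012,0,0,0,0,0]]]'
python3 -c "
from h import *
p,q=pose();print(bay(p).round(1))"
```

```text
clock: 31.73
eef_pos: [660.5, 169.0, 174.5]
tcp_rot: [-3.141, 0.769, -0.056]
contact_force: [-1.5, 0.3, -0.5]
opening: 0.601
grasp_force: 28.0
clock: 32.15
eef_pos: [665.6, 168.9, 172.1]
tcp_rot: [-3.141, 0.344, -0.055]
contact_force: [0.9, 0.6, -1.7]
opening: 0.603
grasp_force: 30.6
clock: 32.48
eef_pos: [679.8, 167.6, 167.1]
tcp_rot: [-3.141, 0.353, -0.057]
contact_force: [-2.2, 0.3, -0.0]
opening: 0.6
grasp_force: 31.3
clock: 32.73
eef_pos: [680.9, 167.5, 166.5]
tcp_rot: [3.142, 0.354, -0.057]
contact_force: [-4.8, -0.3, 0.2]
opening: 0.606
grasp_force: 33.0
[  8.5 135.9 132.5]
```

```bash
python3 -m inch '[[[0,0,0,0,0,0],[0,0,0,0,0,0],[0,0,0,0,0,0],[0,0,0,0,0,0]]]' 0.55
python3 -m inch '[[[0,0,-0.1,0,0,0],[0,0,-0.2,0,0,0],[0,0,-0.35,0,0,0],[0,0,-0.5,0,0,0],[0,0,-0.5,0,0,0]]]'
python3 - <<'E'
from h import *
rows([(w(-200,30,300),tool(0))])
E
```

```text
clock: 33.07
eef_pos: [681.2, 167.6, 167.1]
tcp_rot: [-3.142, 0.351, -0.056]
contact_force: [-4.6, -0.3, -1.2]
opening: 0.774
grasp_force: 1.6
clock: 33.48
eef_pos: [719.9, 165.9, 268.2]
tcp_rot: [-3.138, 0.339, -0.056]
contact_force: [-0.4, -0.6, 0.7]
opening: 0.772
grasp_force: 0.0
[-1.22, 0.533, 0.26, -0.001, 0.108, -0.0]
```

```bash
python3 -m inch '[[[-0.95,0.42,0.2,0,0.108,0],[-0.95,0.42,0.2,0,0.108,0],[-0.95,0.42,0.2,0,0.108,0],[-0.95,0.42,0.2,0,0.108,0],[-0.95,0.42,0.2,0,0.108,0],[-0.95,0.42,0.2,0,0.108,0],[-0.95,0.42,0.2,0,0.108,0]]]'
python3 -c "
from h import *
rows([(w(-200,30,300),tool(0))])"
python3 -m inch '[[[-0.24,0.11,0,0,0,0],[-0.24,0.11,0,0,0,0],[-0.24,0.11,0,0,0,0],[-0.24,0.11,0,0,0,0]]]'
python3 - <<'E'
from h import *
p,q=pose();print(bay(p).round(1),q.as_euler('xyz').round(3))
snap('wrist','w9.png')
E
```

```text
clock: 34.07
eef_pos: [515.0, 91.2, 290.9]
tcp_rot: [-3.141, 0.01, -0.057]
contact_force: [0.4, -0.6, 0.3]
opening: 0.776
grasp_force: 0.0
[-0.236, 0.102, -0.043, -0.0, 0.003, -0.0]
clock: 34.4
eef_pos: [471.0, 73.5, 290.6]
tcp_rot: [-3.141, 0.008, -0.057]
contact_force: [-0.6, 0.2, 0.6]
opening: 0.776
grasp_force: 0.0
[-195.8   30.3  256.6] [-3.141  0.008 -0.057]
```

View pics/w9.png

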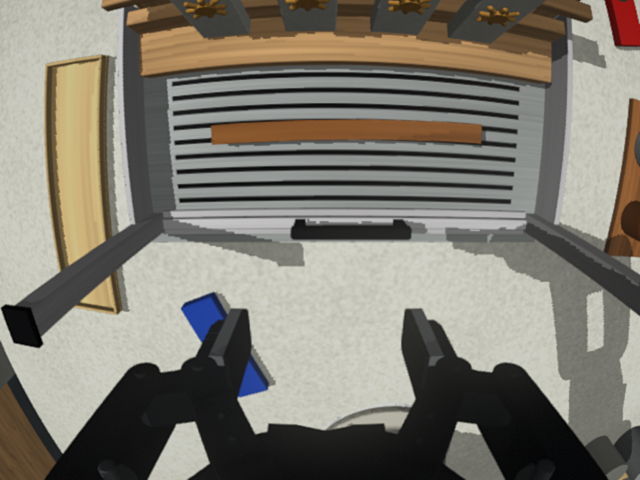

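All four panels stand at the fence with gilt medallions facing out (about (205,8), (307,5), (408,5), (497,15)). The stick lies from (212,134) to (482,133) and the tray is at (85,180). I'll measure the panel feet, the stick and the tray.

```bash
python3 - <<'E'
from h import *
im=cv2.imread('pics/raw_w9.png');hsv=cv2.cvtColor(im,cv2.COLOR_BGR2HSV).astype(int)
for u in (212,222,232,292,305,318,328,380,395,410,420,462,475,490,500):
    s=hsv[:80,u,1]; g=np.flatnonzero(s<50); g=g[g<60]
    if len(g)==0: print(u,'none');continue
    v=g.max()+1; e=np.flatnonzero(s[v:]<60); print(u,v,bay(wray(u,v,36)).round(1)[:2])
for p in [(145,76),(350,65),(548,82)]: print('ledge front',bay(wray(*p,34)).round(1))
for p in [(212,126),(213,144),(346,123),(346,142),(481,124),(483,143)]: P=wray(*p,34);print('stick',P.round(1),bay(P).round(1))
for p in [(47,63),(107,54),(119,312),(65,296)]: print('tray',wray(*p,18).round(1))
E
```

```text
212 37 [-14.7 150.9]
222 36 [-14.8 139.7]
232 35 [-14.8 128.6]
292 31 [-14.5  64.7]
305 31 [-14.9  51.2]
318 31 [-15.2  37.7]
328 31 [-15.2  27.4]
380 32 [-14.8 -26.8]
395 33 [-15.  -42.7]
410 34 [-14.8 -58.8]
420 31 [-10.4 -69.8]
462 39 [ -14.2 -117.4]
475 41 [ -14.4 -132.8]
490 43 [ -14.  -151.2]
500 35 [  -2.4 -164.1]
ledge front [-48.9 233.1   0. ]
ledge front [-52.2   4.5   0. ]
ledge front [ -47.9 -231.2    0. ]
stick [559.7 191.5  34. ] [-113.8  153.1    0. ]
stick [539.8 192.4  34. ] [-133.8  152.9    0. ]
stick [550.8  47.2  34. ] [-114.7    8.5    0. ]
stick [530.4  48.2  34. ] [-135.     8.4    0. ]
stick [ 548.8 -104.2   34. ] [-108.2 -142.8    0. ]
stick [ 527.3 -106.8   34. ] [-129.5 -146.6    0. ]
tray [686.9 431.   18. ]
tray [671.8 328.3  18. ]
tray [324.5 380.6  18. ]
tray [350.1 479.1  18. ]
```

Panel feet are all at bay x −14.8 ± 0.5, so all four are seated alike. The stick's centre is at bay (−123, 4) with length 298, which agrees with 300. I'll go over the stick.

```bash
python3 - <<'E'
from h import *
q=tool(0,1.53)
p0,q0=pose()
rows([(w(-123,4,100),q0),(w(-123,4,100),q)])
E
```

```text
[0.371, 0.133, 0.949, 0.0, 0.0, 0.0]
[0.371, 0.133, 0.949, -0.002, 0.002, -0.505]
```

```bash
python3 -m inch '[[[0.371,0.133,0.4,0,0,-0.25],[0.371,0.133,0.4,0,0,-0.25],[0.371,0.133,0.4,0,0,-0.25],[0.371,0.133,0.4,0,0,-0.25],[0.371,0.133,0.4,0,0,-0.25],[0.371,0.133,0.4,0,0,-0.25],[0.371,0.133,0.4,0,0,-0.25]]]' 0.18 60
python3 -m inch '[[[0,0,0.4,0,0,-0.255],[0,0,0.4,0,0,-0.255],[0,0,0.4,0,0,-0.255],[0,0,0.4,0,0,-0.255],[0,0,0.4,0,0,-0.255],[0,0,0.4,0,0,-0.255],[0,0,0.4,0,0,-0.255],[0,0,0.4,0,0,-0.255]]]'
python3 - <<'E'
from h import *
p,q=pose();print(bay(p).round(1),q.as_euler('xyz').round(3))
im=r.grab_frame('wrist')[:,:,::-1].copy();cv2.imwrite('pics/raw_w10.png',im)
hsv=cv2.cvtColor(im,cv2.COLOR_BGR2HSV);m=((hsv[:,:,1]>120)&(hsv[:,:,0]<20)&(hsv[:,:,2]>70)).astype(np.uint8)
for v in (80,140,200,260):
    x=np.flatnonzero(np.diff(np.r_[0,m[v],0].astype(int)))
    print(v,[(int(a),int(b),bay(wray(a,v,34))[:2].round(1).tolist(),bay(wray(b,v,34))[:2].round(1).tolist()) for a,b in zip(x[::2],x[1::2]) if b-a>15])
rows([(w(-123,4,8),tool(0,1.53))])
E
```

```text
clock: 35.03
eef_pos: [543.3, 43.0, 208.1]
tcp_rot: [-3.133, 0.008, 0.736]
contact_force: [0.4, 0.4, -0.4]
opening: 0.591
grasp_force: 0.0
clock: 35.7
eef_pos: [542.1, 43.2, 128.4]
tcp_rot: [-3.131, -0.001, 1.533]
contact_force: [-0.4, -0.2, -0.7]
opening: 0.587
grasp_force: 0.0
[-123.1    4.    94.4] [-3.131e+00 -1.000e-03  1.533e+00]
80 [(312, 347, [-133.4, 113.2], [-111.8, 113.6])]
140 [(312, 346, [-133.1, 75.0], [-111.7, 75.3])]
200 [(312, 345, [-132.8, 36.0], [-111.4, 36.4])]
260 [(313, 343, [-132.0, -5.8], [-111.5, -5.4])]
[-0.0, 0.008, 0.602, -0.004, -0.0, -0.0]
```

```bash
python3 -m inch '[[[0,0.005,0.2,-0.003,0,0],[0,0.005,0.38,-0.003,0,0],[0,0.005,0.52,-0.003,0,0],[0,0.005,0.6,-0.003,0,0],[0,0.005,0.6,-0.003,0,0],[0,0.005,0.6,-0.003,0,0]]]'
python3 -m inch '[[[0,0,0,0,0,0],[0,0,0,0,0,0],[0,0,0,0,0,0],[0,0,0,0,0,0],[0,0,0,0,0,0],[0,0,0,0,0,0]]]' -1 60
python3 -m inch '[[[0,0,-0.2,0,0,0],[0,0,-0.4,0,0,0],[0,0,-0.6,0,0,0],[0,0,-0.8,0,0,0],[0,0,-0.95,0,0,0],[0,0,-0.95,0,0,0],[0,0,-0.95,0,0,0]]]'
python3 -m inch '[[[0,0,-0.2,0,0,0],[0,0,-0.4,0,0,0],[0,0,-0.6,0,0,0],[0,0,-0.6,0,0,0],[0,0,-0.6,0,0,0]]]'
python3 - <<'E'
from h import *
p,q=pose();print(p.round(1),bay(p).round(1),q.as_euler('xyz').round(3),np.round(r.sense()['qpos'],2))
yt=np.radians(-8)+np.pi
c=np.array([500.5,406.,p[2]])
rows([(c,tool(0,yt))])
E
```

```text
clock: 36.25
eef_pos: [540.2, 43.0, 8.1]
tcp_rot: [-3.138, -0.0, 1.529]
contact_force: [-0.8, 0.6, 1.0]
opening: 0.589
grasp_force: 0.0
clock: 36.75
eef_pos: [541.6, 43.1, 10.5]
tcp_rot: [3.141, -0.001, 1.53]
contact_force: [-0.4, 0.1, 8.8]
opening: 0.244
grasp_force: 60.0
clock: 37.33
eef_pos: [541.7, 42.9, 201.3]
tcp_rot: [3.139, -0.001, 1.53]
contact_force: [-0.3, -0.1, -1.3]
opening: 0.247
grasp_force: 59.4
clock: 37.75
eef_pos: [541.4, 42.8, 319.6]
tcp_rot: [3.141, -0.001, 1.53]
contact_force: [-1.2, -0.9, -2.1]
opening: 0.246
grasp_force: 59.5
[541.4  42.8 319.6] [-123.8    3.5  285.6] [ 3.141e+00 -1.000e-03  1.530e+00] [0.08 0.15 1.7  0.   1.29 0.12]
[1.806, -0.278, 0.001, 0.0, -0.0, -0.469]
```

```bash
python3 -m inch '[[[0.18,-0.03,0,0,0,0],[0.36,-0.06,0,0,0,0],[0.54,-0.09,0,0,0,0],[0.72,-0.11,0,0,0,0],[0.9,-0.139,0,0,0,0],[0.9,-0.139,0,0,0,0]]]'
python3 -m inch '[[[0.18,-0.03,0,0,0,0],[0.36,-0.06,0,0,0,0],[0.54,-0.09,0,0,0,0],[0.72,-0.11,0,0,0,0],[0.905,-0.139,0,0,0,0],[0.905,-0.139,0,0,0,0]]]'
python3 -m inch '[[[0,0,0,0,0,-0.03],[0,0,0,0,0,-0.06],[0,0,0,0,0,-0.1],[0,0,0,0,0,-0.13],[0,0,0,0,0,-0.16],[0,0,0,0,0,-0.2],[0,0,0,0,0,-0.23],[0,0,0,0,0,-0.23]]]'
python3 -m inch '[[[0,0,0,0,0,-0.03],[0,0,0,0,0,-0.06],[0,0,0,0,0,-0.1],[0,0,0,0,0,-0.13],[0,0,0,0,0,-0.16],[0,0,0,0,0,-0.2],[0,0,0,0,0,-0.239],[0,0,0,0,0,-0.239]]]'
python3 - <<'E'
from h import *
p,q=pose();print(p.round(1),q.as_euler('xyz').round(3),np.round(r.sense()['qpos'],2))
rows([(np.array([500.5,406,40]),tool(0,np.radians(172)))])
snap('scene','s4.png',(400,120,180,135),4.4)
E
```

```text
clock: 38.25
eef_pos: [518.2, 228.6, 315.6]
tcp_rot: [-3.135, -0.001, 1.533]
contact_force: [-0.6, -1.0, -2.2]
opening: 0.243
grasp_force: 59.3
clock: 38.75
eef_pos: [497.8, 410.6, 315.3]
tcp_rot: [-3.135, -0.0, 1.533]
contact_force: [-0.3, -0.6, -1.9]
opening: 0.246
grasp_force: 59.3
clock: 39.42
eef_pos: [499.2, 404.7, 315.9]
tcp_rot: [-3.136, -0.002, 2.257]
contact_force: [0.3, 0.2, -1.2]
opening: 0.242
grasp_force: 59.3
clock: 40.08
eef_pos: [499.4, 405.0, 317.0]
tcp_rot: [-3.14, -0.004, 3.006]
contact_force: [-0.7, 0.1, -1.9]
opening: 0.242
grasp_force: 59.3
[499.4 405.  317. ] [-3.14  -0.004  3.006] [ 0.68  0.32  1.49  0.    1.34 -0.76]
[-0.011, 0.008, 1.385, -0.001, -0.001, 0.001]
```

View pics/s4.png

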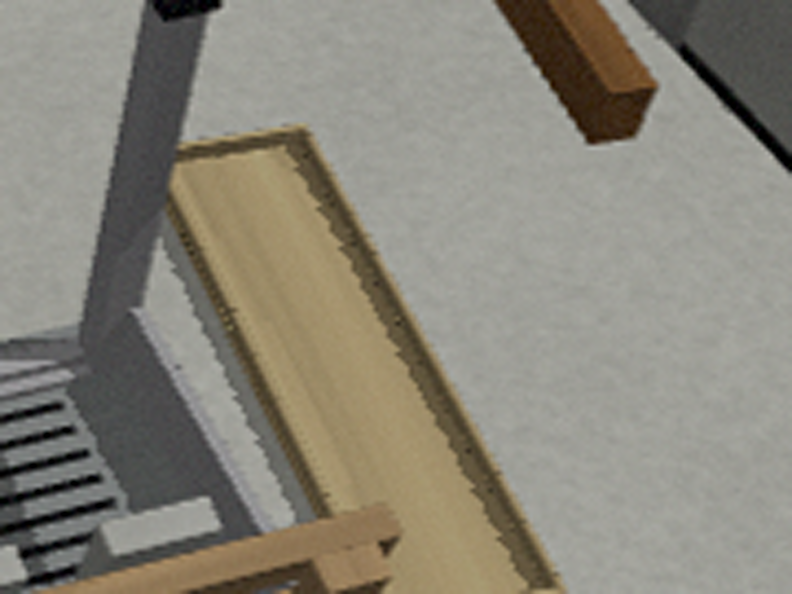

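The held stick, end at (620,110), is parallel to the tray, whose far rim corners are at (175,150) and (308,127). I'll cross-check the tray position and then descend.

```bash
python3 -c "
from h import *
for p in [(175,150),(308,127),(560,590)]: print(ray('scene',400+p[0]/4.4,120+p[1]/4.4,18).round(1))"
python3 -m inch '[[[-0.006,0.006,0.2,0,0,0],[-0.006,0.006,0.4,0,0,0],[-0.006,0.006,0.6,0,0,0],[-0.006,0.006,0.8,0,0,0],[-0.006,0.006,0.95,0,0,0],[-0.006,0.006,0.95,0,0,0],[-0.006,0.006,0.95,0,0,0]]]'
python3 -c "
from h import *
rows([(np.array([500.5,406,13]),tool(0,np.radians(172)))])"
```

```text
[328.8 400.1  18. ]
[339.1 483.9  18. ]
[687.6 431.9  18. ]
clock: 40.72
eef_pos: [499.8, 405.9, 127.4]
tcp_rot: [-3.139, -0.005, 2.999]
contact_force: [1.4, 0.6, 0.5]
opening: 0.245
grasp_force: 59.3
[-0.006, 0.003, 0.572, -0.001, -0.002, -0.001]
```

```bash
python3 -m inch '[[[-0.01,0.01,0.15,0,0,0],[-0.015,0.01,0.3,0,0,0],[-0.015,0.01,0.42,0,0,0],[-0.015,0.01,0.5,0,0,0],[-0.015,0.01,0.5,0,0,0],[-0.015,0.01,0.5,0,0,0]]]'
python3 -m inch '[[[0,0,0.03,0,0,0],[0,0,0.06,0,0,0],[0,0,0.06,0,0,0],[0,0,0.06,0,0,0]]]'
```

```text
clock: 41.22
eef_pos: [504.9, 409.2, 30.9]
tcp_rot: [3.14, -0.001, 3.002]
contact_force: [-0.2, 0.7, 0.3]
opening: 0.243
grasp_force: 59.3
clock: 41.55
eef_pos: [504.0, 408.6, 17.6]
tcp_rot: [3.141, -0.002, 3.003]
contact_force: [0.5, -0.1, -0.6]
opening: 0.245
grasp_force: 59.3
```

```bash
python3 -m inch '[[[0,0,0.015,0,0,0],[0,0,0.025,0,0,0],[0,0,0.025,0,0,0]]]'
python3 -m inch '[[[0,0,0.005,0,0,0],[0,0,0.01,0,0,0],[0,0,0.01,0,0,0]]]'
```

```text
clock: 41.8
eef_pos: [503.7, 408.3, 11.8]
tcp_rot: [-3.142, -0.003, 3.003]
contact_force: [-0.6, 0.5, -0.7]
opening: 0.242
grasp_force: 59.3
clock: 42.05
eef_pos: [503.8, 408.4, 11.5]
tcp_rot: [3.142, -0.003, 3.003]
contact_force: [-5.4, -2.9, 13.5]
opening: 0.243
grasp_force: 61.3
```

```bash
python3 -m inch '[[[0,0,-0.008,0,0,0],[0,0,-0.008,0,0,0],[0,0,-0.008,0,0,0],[0,0,-0.008,0,0,0],[0,0,-0.008,0,0,0]]]' -0.25
python3 -m inch '[[[0,0,-0.1,0,0,0],[0,0,-0.2,0,0,0],[0,0,-0.4,0,0,0],[0,0,-0.6,0,0,0],[0,0,-0.8,0,0,0],[0,0,-1,0,0,0],[0,0,-1,0,0,0]]]'
python3 -m inch '[[[0,0,-0.2,0,0,0],[0,0,-0.4,0,0,0],[0,0,-0.6,0,0,0],[0,0,-0.6,0,0,0],[0,0,-0.6,0,0,0]]]' -0.2 40
python3 - <<'E'
from h import *
p,q=pose();print(p.round(1))
rows([(np.array([433.9,43.6,p[2]]),q),(np.array([433.9,43.6,p[2]]),tool(0,1.515))])
im=r.grab_frame('wrist')[:,:,::-1].copy();cv2.imwrite('pics/raw_w11.png',im)
r0=cv2.imread('pics/raw_w11.png')
t=r.grab_frame('top')[:,:,::-1].copy();cv2.imwrite('pics/raw_t3.png',t)
cv2.imwrite('pics/t3.png',cv2.resize(t[120:330,110:420],None,fx=2.5,fy=2.5,interpolation=cv2.INTER_CUBIC))
E
```

```text
clock: 42.47
eef_pos: [503.8, 408.4, 11.5]
tcp_rot: [3.141, -0.002, 3.003]
contact_force: [0.5, 1.1, -0.5]
opening: 0.375
grasp_force: 0.0
clock: 43.05
eef_pos: [507.6, 411.0, 220.6]
tcp_rot: [3.132, 0.006, 3.003]
contact_force: [0.5, -0.2, 0.2]
opening: 0.373
grasp_force: 0.0
clock: 43.47
eef_pos: [505.6, 409.1, 334.4]
tcp_rot: [3.137, 0.001, 3.003]
contact_force: [0.2, 0.2, 0.1]
opening: 0.401
grasp_force: 0.0
[505.6 409.1 334.4]
[0.103, -1.859, -0.008, 0.0, 0.0, 0.0]
[0.103, -1.859, -0.008, 0.001, -0.001, 0.474]
```

```bash
python3 -m inch '[[[0.05,-0.93,0,0,0,0],[0.05,-0.93,0,0,0,0],[0.05,-0.93,0,0,0,0],[0.05,-0.93,0,0,0,0],[0.05,-0.93,0,0,0,0],[0.05,-0.93,0,0,0,0]]]'
python3 -m inch '[[[0.05,-0.93,0,0,0,0.237],[0.05,-0.93,0,0,0,0.237],[0.05,-0.93,0,0,0,0.237],[0.05,-0.93,0,0,0,0.237],[0.05,-0.93,0,0,0,0.237],[0.05,-0.93,0,0,0,0.237],[0.05,-0.93,0,0,0,0.237]]]'
python3 -m inch '[[[0,0,0.2,0,0,0.237],[0,0,0.4,0,0,0.237],[0,0,0.4,0,0,0.237],[0,0,0.4,0,0,0.237],[0,0,0.4,0,0,0.237],[0,0,0.4,0,0,0.237],[0,0,0.4,0,0,0.237]]]'
python3 - <<'E'
from h import *
rows([(np.array([433.9,43.6,31]),tool(0,1.515))])
im=r.grab_frame('top')[:,:,::-1].copy();cv2.imwrite('pics/raw_t4.png',im)
hsv=cv2.cvtColor(im,cv2.COLOR_BGR2HSV);m=((hsv[:,:,0]<18)&(hsv[:,:,1]>120)&(hsv[:,:,2]>50)).astype(np.uint8)
m[:,:115]=0;m[:,200:]=0;m[:160]=0;m[325:]=0
n,l,st,_=cv2.connectedComponentsWithStats(m)
for i in range(1,n):
    if st[i,4]>150:
        ys,xs=np.nonzero(l==i);rc=cv2.minAreaRect(np.array([ray('top',x,y,35)[:2] for x,y in zip(xs,ys)],np.float32));print('stick',rc)
E
```

```text
clock: 44.07
eef_pos: [467.3, 221.5, 329.9]
tcp_rot: [-3.139, -0.005, 3.001]
contact_force: [-0.0, 0.5, 0.0]
opening: 0.398
grasp_force: 0.0
clock: 44.65
eef_pos: [433.2, 41.9, 330.5]
tcp_rot: [-3.139, -0.003, 2.251]
contact_force: [0.0, 0.1, 0.8]
opening: 0.398
grasp_force: 0.0
clock: 45.23
eef_pos: [433.2, 43.6, 250.6]
tcp_rot: [-3.137, -0.001, 1.514]
contact_force: [-0.5, -0.2, 1.1]
opening: 0.4
grasp_force: 0.0
[-0.001, 0.008, 1.098, -0.001, -0.0, -0.0]
stick ((500.93817138671875, 405.5703125), (24.634963989257812, 297.0206604003906), 82.3639907836914)
```

The stick lies centred in the tray, with a footprint of 297×25 at (501,406). Now I'll grip the handle and raise the screen.

```bash
python3 -m inch '[[[0,0,0.2,0,0,0],[0,0.004,0.4,0,0,0],[0,0.004,0.6,0,0,0],[0,0.004,0.7,0,0,0],[0,0.004,0.7,0,0,0],[0,0.004,0.7,0,0,0]]]'
python3 -m inch '[[[0,0,0.15,0,0,0],[0,0,0.28,0,0,0],[0,0,0.36,0,0,0],[0,0,0.39,0,0,0],[0,0,0.39,0,0,0],[0,0,0.39,0,0,0]]]'
python3 -m inch '[[[0,0,0,0,0,0],[0,0,0,0,0,0],[0,0,0,0,0,0],[0,0,0,0,0,0],[0,0,0,0,0,0],[0,0,0,0,0,0]]]' -1 50
python3 -m inch '[[[0,0,-0.1,0,0,0],[0,0,-0.2,0,0,0],[0,0,-0.3,0,0,0],[0,0,-0.4,0,0,0],[0,0,-0.5,0,0,0],[0,0,-0.6,0,0,0],[0,0,-0.65,0,0,0],[0,0,-0.65,0,0,0]]]'
```

```text
clock: 45.78
eef_pos: [433.2, 43.0, 111.0]
tcp_rot: [-3.136, -0.0, 1.519]
contact_force: [-0.5, 0.6, 0.8]
opening: 0.4
grasp_force: 0.0
clock: 46.28
eef_pos: [434.9, 42.9, 35.0]
tcp_rot: [-3.141, -0.001, 1.516]
contact_force: [-0.9, 0.6, 0.0]
opening: 0.398
grasp_force: 0.0
clock: 46.78
eef_pos: [433.8, 42.9, 35.1]
tcp_rot: [-3.14, -0.001, 1.515]
contact_force: [-4.3, 2.1, 11.0]
opening: 0.153
grasp_force: 49.0
clock: 47.45
eef_pos: [433.8, 42.9, 166.0]
tcp_rot: [-3.141, -0.001, 1.514]
contact_force: [-4.0, 2.0, 3.6]
opening: 0.156
grasp_force: 52.7
```

```bash
python3 -m inch '[[[0,0,-0.08,0,0,0],[0,0,-0.16,0,0,0],[0,0,-0.24,0,0,0],[0,0,-0.31,0,0,0],[0,0,-0.31,0,0,0]]]'
python3 -m inch '[[[0,0,-0.01,0,0,0],[0,0,-0.025,0,0,0],[0,0,-0.025,0,0,0],[0,0,-0.025,0,0,0]]]'
python3 -m inch '[[[0,0,-0.01,0,0,0],[0,0,-0.015,0,0,0],[0,0,-0.015,0,0,0]]]'
```

```text
clock: 47.87
eef_pos: [433.8, 42.9, 227.7]
tcp_rot: [-3.14, -0.001, 1.514]
contact_force: [-5.4, 3.0, 4.5]
opening: 0.153
grasp_force: 53.3
clock: 48.2
eef_pos: [433.8, 42.9, 230.8]
tcp_rot: [-3.139, -0.001, 1.514]
contact_force: [-4.1, 4.2, 2.9]
opening: 0.155
grasp_force: 53.2
clock: 48.45
eef_pos: [433.8, 42.9, 233.5]
tcp_rot: [-3.138, -0.001, 1.514]
contact_force: [-3.3, 4.4, -1.7]
opening: 0.151
grasp_force: 52.5
```

```bash
python3 -m inch '[[[0,0,-0.01,0,0,0],[0,0,-0.01,0,0,0],[0,0,-0.01,0,0,0]]]'
python3 -m inch '[[[0,0,-0.01,0,0,0],[0,0,-0.01,0,0,0],[0,0,-0.01,0,0,0]]]'
```

```text
clock: 48.7
eef_pos: [433.8, 42.9, 235.2]
tcp_rot: [-3.138, -0.001, 1.514]
contact_force: [-1.4, 4.9, -3.8]
opening: 0.148
grasp_force: 52.2
clock: 48.95
eef_pos: [433.7, 42.9, 235.4]
tcp_rot: [-3.138, -0.001, 1.514]
contact_force: [7.0, 6.0, -26.5]
opening: 0.154
grasp_force: 52.1
```

The upper stop is reached at TCP z 235.4, exactly 200 mm of travel. I'll release, rise, and take a final look.

```bash
python3 -m inch '[[[0,0,0,0,0,0],[0,0,0,0,0,0],[0,0,0,0,0,0],[0,0,0,0,0,0],[0,0,0,0,0,0]]]' -0.2
python3 -m inch '[[[0,0,-0.1,0,0,0],[0,0,-0.2,0,0,0],[0,0,-0.4,0,0,0],[0,0,-0.6,0,0,0],[0,0,-0.6,0,0,0]]]'
python3 -m inch '[[[0,-0.5,0,0,0,0],[0,-0.5,0,0,0,0],[0,-0.5,0,0,0,0],[0,-0.5,0,0,0,0],[0,-0.5,0,0,0,0]]]'
python3 - <<'E'
from h import *
a=r.grab_frame('scene')[:,:,::-1].copy();b=r.grab_frame('top')[:,:,::-1].copy()
cv2.imwrite('pics/raw_s9.png',a);cv2.imwrite('pics/raw_t9.png',b)
A1=cv2.resize(a[110:290,190:510],(800,450));cv2.imwrite('pics/a.png',A1)
c=cv2.resize(b[110:290,110:430],(600,338));d=cv2.resize(a[110:260,190:530],(600,262))
cv2.imwrite('pics/fin.png',np.vstack([c,d]))
E
```

```text
clock: 49.37
eef_pos: [434.5, 42.4, 238.2]
tcp_rot: [-3.14, -0.0, 1.514]
contact_force: [-0.3, -0.3, -0.1]
opening: 0.398
grasp_force: 0.0
clock: 49.78
eef_pos: [437.6, 42.7, 365.4]
tcp_rot: [3.133, -0.002, 1.514]
contact_force: [1.3, -0.5, 0.3]
opening: 0.399
grasp_force: 0.0
clock: 50.2
eef_pos: [334.5, 48.2, 358.6]
tcp_rot: [3.141, -0.001, 1.515]
contact_force: [0.9, -0.2, 0.6]
opening: 0.398
grasp_force: 0.0
```

View pics/fin.png

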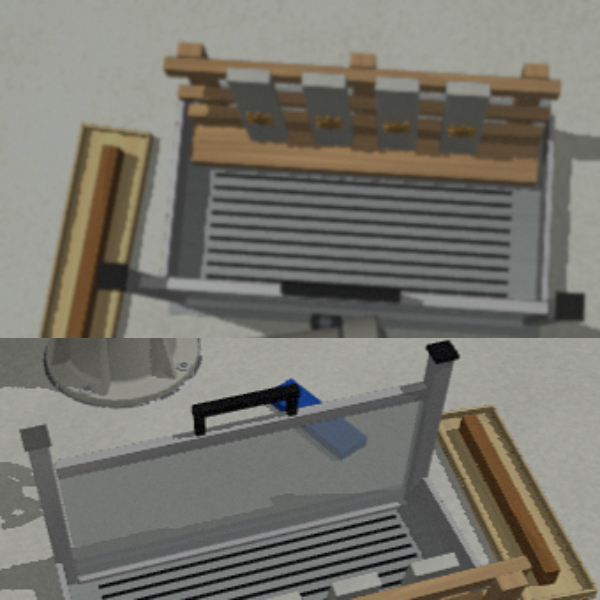

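The final view shows four panels leaning on the fence with medallions out (at (258,118), (328,122), (397,127) and (460,130)). The stick lies flat in the tray, the screen is fully up, and the gripper is clear of everything.

```bash
python3 -c "
from rig import r
print(r.sign_off())"
```

```text
the job is handed in; nothing more can be done
None
```

I handed the job in at about 50 s of the 210 s allowed: screen lowered to its stop, all four panels upright on the fence with medallions out, stick flat in the tray, screen raised to its upper stop, and the jar, can and brush not touched.

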